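# Load and lock a guarded module test station, scan its label

### The arm

A 6-joint arm with a two-finger parallel gripper is mounted at the origin on the work surface. World frame = base frame: x ahead of the robot, y to its left, z up, the work surface at z = 0. Lengths are in m, angles in rad, forces in N, time in s.
With the tool pointing down it reaches from about 0.35 to 0.925 m from the base axis. Payload 6.4 kg.
Tool frame: the origin (TCP) lies between the finger pads; the fingertips stand 8 mm ahead of it and the grasp point (between the pads) lies 11 mm behind it; z points along the fingers, y is the direction in which the jaws open and shut (so a half turn about z gives the same grasp; the last joint's range is limited). The gripper opens to 94 mm and grips with 3 to 60 N. Pads are 16 mm wide; open, the fingers measure 119 mm over their backs; the gripper's body (75 mm by 177 mm) begins 78 mm behind the grasp point.
Start: joints at [-1.399, 0.245, 1.558, -0, 1.339, -0.174], TCP at [0.22, -0.612, 0.213] pointing down, gripper open.
Joint ranges: [-3.13, 3.13], [-1.02, 2.26], [0.13, 2.54], [-0.95, 4.09], [0.21, 2.88], [-2.74, 2.74]. Speed limits (rad/s): [2.57, 2.57, 3.14, 3.14, 3.14, 3.14].

### API

Orientations are given as a unit quaternion [x, y, z, w].
In Python, from cell import sensors, eyes, manip gives the robot as it stands.
- The arm moves only by the tool step_arm, never from a script. Its argument "increments" is a list of rows, each a list of 3 entries, a list of its own where there are three numbers: the turn, a rotation vector about the tool's x, y, z in rad, then the shift along the tool's x, y, z in mm, then the closure in counts, from 0 (fully open) to 255 (shut). A call has 1 to 10 rows; each row is the pose to reach, as a shift and turn from the pose measured when the call began, along the tool's axes at that moment; what a row does not reach only later rows make up. A row lasts 1/10 s, in which the tool goes at most 50 mm and 8.59 degrees, less where a joint would pass 70% of its speed; a pose out of reach is approached as far as the arm can. A call with a gripper value outside its range is refused whole. The fingers move at their own pace and stop on an object; "newtons" is the grip in N (left out, the last holds). Time passes only in rows, so rows that repeat a pose let the fingers close. It gives the time, the measured TCP pose, the force and the opening at its end, in the units of the state.
- sensors.get_state(): the state, without advancing time (a new reading comes with each control period).
- eyes.camera(name): name is "side" or "top"; returns the picture (384x512x3 uint8, red, green, blue); there is no depth.
- eyes.camera_info(name): a dict with "fx", "fy", "cx", "cy" (pixels), "extrinsics" (4x4, takes a point from world to camera coordinates). Camera axes: x right, y down, z forward; pixel columns grow to the right and rows downward; lengths in m; the calibration is good to about 2 mm. A picture is of the moment at which its call begins. camera_info takes no time and is no camera call.
- manip.finish_job(): hands the job in, once; it reports no verdict.
The state is a dict: "time": time; "q": joint angles; "dq": joint speeds; "effort": joint torques, N m; "tcp_pos": TCP position; "ee_rot": TCP orientation; "force": force on the tool from outside, world axes, zero at the start; "wrist_torque": the same for the moment, N m; "finger_gap": finger opening in m.
Only numpy, scipy, OpenCV 4.12 (cv2) and the standard library are available. Lean on these libraries where they do the work, as an engineer would, in place of code of your own. Each camera call takes 0.05 s, during which the arm holds its last target.

### The job

Draw the lock bolt of the test station and slide its blue guard fully open, then press every loose aluminium-cased module flush into a recess of the black nest (any recess, one each, either way round, lying flat). Slide the guard fully shut and push the lock bolt fully home again. Then take the stick scanner from its dock, hold its window steady on the barcode label on the station's deck from about 9 cm away for two seconds, and lay the scanner back in the dock as you found it. Leave the other things on the bench where they are.

Things in the scene. Friction and masses are not known exactly. Their poses are not given: they have to be found in the camera images.
- bolt (a joint): the lock bolt on the station's right-hand deck (-y side), m: 0 = fully home, 0.026 = fully drawn. It slides away from the guard (along -y of the station's frame, see label), takes about 2 N and stays where it is left. Below about 0.016 its tip blocks a lug on the guard's side: the guard can then be neither opened nor (if left open) shut. To be pushed home over the lug it needs the guard shut to within 3 mm.
- bolt_knob (a point): the centre of the grip of the bolt's upright black knob, a cylinder 16 mm in diameter; its top is 9 mm above this point and the knob is clear 21 mm below it down to the bolt bar. It moves with the bolt. When home its axis is 36 mm from the guard's side wall.
- guard (a joint): the sliding blue transparent guard (190 by 190 mm, its top 42 mm above the deck), m: 0 = shut over the nest, 0.19 = fully open. It slides along +x of the station's frame (away from the robot), stays where it is left, about 1.5 N to slide.
- guard_handle (a point): the middle of the black handle bar on top of the guard, near its robot-side edge: a round bar 12 mm in diameter, 110 mm long along y of the station's frame, held by posts at 49 mm either side; its axis is 34 mm above the guard's top. It moves with the guard.
- recess0 (a point): the centre of the mouth of a recess in the black nest plate, level with the nest's top face, 60 mm above the bench, under the closed guard. The four recesses are alike: 49 mm along this frame's x, 33 mm along y, 20 mm deep, straight walls. x points from the robot's side of the station to its rear (the way the guard opens), z up. They are 68 mm apart along x, 58 mm along y.
- recess1 (a point): a second recess. In each recess a spring ball (r 6 mm, centre 12 mm below the nest's face) in the middle of each long wall stands 2.5 mm in, so a module put in stops with its underside about 8 to 11 mm deep; pressed at its middle with about 5 to 8 N it goes down until its underside is on the recess floor and its top is level with the nest's face.
- recess2 (a point): a third recess. A module that stands proud of the nest would be struck by the guard, whose skirt passes 3 to 4 mm above the nest.
- recess3 (a point): a fourth recess.
- label (a point): the centre of the barcode label, 52 by 34 mm white with black bars, flat on the white deck of the station on its left side (+y), 37 mm beyond the guard's side wall. Its z points up; its x and y are those of the station's frame (x the way the guard opens).
- module0_mid (a point): aluminium-cased test module, a plain block 46 (its x) by 30 (its y) by 20 mm high, 70 g, brass contact strips on both short ends; the same either way round and either way up. It starts lying flat on the bench. This point is its centre (10 mm above its underside). None if absent.
- module1_mid (a point): another such module: see module0.
- module2_mid (a point): another such module: see module0.
- module3_mid (a point): another such module: see module0.
- scanner_mid (a point): the stick scanner, grey, 130 g, lying in its dock: a body 34 mm wide (y) and 28 mm high (z), from 62 mm behind to 46 mm ahead of this point along x, with a tilted head in front of it to 67 mm. This point is half-way up the body, 14 mm above its underside; x points to the head. It reads by itself, there is nothing to press.
- scanner_window (a point): the centre of the scanner's dark reading window on the head, 59 mm ahead of (x) and 1 mm below scanner_mid. Its z is the line of sight, which points forwards and 45 degrees down from the body (along +x and -z of the scanner). It reads a label that lies on this line, 45 to 145 mm away.
- scanner: the same scanner, origin on its underside below scanner_mid; same axes.
- dock_top (a point): the middle of the top face of the scanner's black dock, 150 by 60 mm, 12 mm high. Lying home, scanner_mid is 14 mm above this point, its x along the dock's x. Lips 10 mm high stand 22.5 mm either side of the centre line, 63 to 37 mm behind and 36 to 56 mm ahead of this point, and across the rear end, 69 mm behind; between them the sides are open for fingers.
- relay: bystander: black relay block 28 by 28 by 36 mm; leave it.
- heatsink: bystander: dark finned heat sink 60 by 44 by 28 mm; leave it.
- dispenser: bystander: white bottle, 48 mm across, 110 mm high; leave it.
- driver: bystander: screwdriver lying flat; leave it.
- tape: bystander: roll of amber tape, 90 mm across, 19 mm high; leave it.
- tin: bystander: small steel cup, 64 mm across, 45 mm high; leave it.
Not all that is in view belongs to the job. Leave any purple look-alike of the scanner alone. What is shaped like the part that bears module3_mid but red is not meant.

How it is judged:
By the outcome, as a careful person would: the job done as asked, in the order asked, and still so for the second after the job is handed in, with the robot touching nothing.
Of module0, module1, module2, module3 only 2 to 4 are there at a start; the rules pass over those that are not, and their reading is None.
At some moment in a run one of module0, module1, module2, module3 may be knocked a few centimetres aside while the robot is not near it.
Once in a run the grip may slacken for a moment while it holds something.
It also fails if it takes over 210 s, if anything falls off the work surface, if the arm or the gripper's body presses on something with over 40 N, if the wrist force passes 120 N, or if a joint passes its speed limit or range.

## Working session

There is one attempt and no reset: what is moved stays moved. The work goes in short steps, Python scripts to look and compute and a tool call to move; the robot and the scene stay as the last step left them, time stands still between calls to the robot, and variables do not carry over. Pictures are saved under pics/ and viewed, and the job is handed in when it is done.

Besides the shell and the picture viewer there is one more tool, called as name(argument=value, ...), one argument or row to a line, values as JSON. step_arm: Moves the arm, as the interface text tells. Its arguments: {"type":"object","properties":{"increments":{"type":"array"},"newtons":{"type":"number"}},"required":["increments"]}

```bash
mkdir -p pics; ls; python3 - <<'E'
from cell import sensors, eyes
import cv2
print(sensors.get_state())
for n in ("side","top"):
    im=eyes.camera(n); cv2.imwrite(f"pics/{n}0.png",im[:,:,::-1]); print(n,eyes.camera_info(n))
E
```

```text
pics
{'time': 0.0, 'q': array([-1.39911061e+00,  2.45788850e-01,  1.55898053e+00,  2.44179017e-05,
        1.33867341e+00, -1.74109397e-01]), 'dq': array([-0.00048345, -0.00162213,  0.00069762,  0.00121401,  0.00041462,
        0.00177418]), 'effort': array([ 9.27290166e-04, -4.15834308e+01, -3.14605129e+01,  6.85022981e-02,
        3.32416431e-02, -1.41388655e-04]), 'tcp_pos': array([ 0.22022193, -0.61095555,  0.21237947]), 'ee_rot': array([ 9.85090478e-01,  1.72034571e-01,  1.29999331e-05, -9.25052919e-04]), 'force': array([-0.374666  ,  0.34956779,  0.33551211]), 'wrist_torque': array([-7.20860661e-03,  9.88896789e-03, -1.82972167e-06]), 'finger_gap': 0.09398288710556102}
side {'fx': 381.0099996297876, 'fy': 381.0099996297876, 'cx': 259.36645728636046, 'cy': 189.9708362876998, 'extrinsics': array([[ 0.97063495, -0.2403713 ,  0.0094574 , -0.53559696],
       [-0.17399878, -0.72867979, -0.66238221,  0.2044802 ],
       [ 0.16610909,  0.64128574, -0.74910638,  1.02336428],
       [ 0.        ,  0.        ,  0.        ,  1.        ]])}
top {'fx': 413.3914276151675, 'fy': 413.3914276151675, 'cx': 260.08332586718427, 'cy': 188.96006011688704, 'extrinsics': array([[ 0.02149135, -0.99973273, -0.00852052,  0.0379831 ],
       [-0.99907746, -0.02115877, -0.03737029,  0.53430397],
       [ 0.03718002,  0.00931579, -0.99926516,  1.37759286],
       [ 0.        ,  0.        ,  0.        ,  1.        ]])}
```

View pics/top0.png

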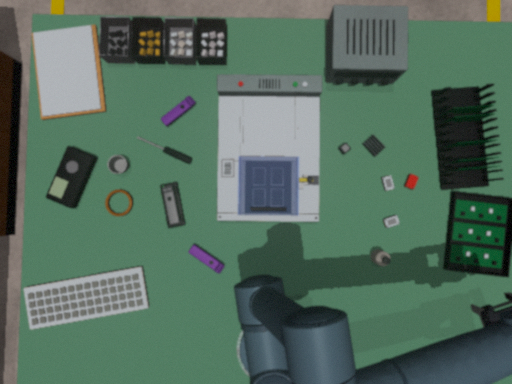

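View pics/side0.png

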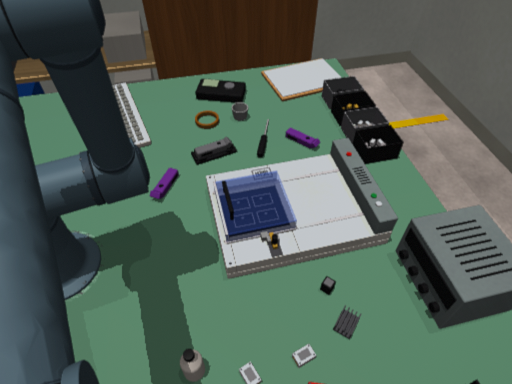

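```bash
python3 - <<'E'
import cv2
a=cv2.imread("pics/top0.png")
cv2.imwrite("pics/t_a.png",cv2.resize(a[70:230,210:330],None,fx=4.9,fy=3.7*1.0,interpolation=cv2.INTER_CUBIC)[:600] if 0 else cv2.resize(a[70:230,200:350],None,fx=3.7,fy=3.7,interpolation=cv2.INTER_CUBIC))
cv2.imwrite("pics/t_b.png",cv2.resize(a[130:280,330:430],None,fx=4,fy=4,interpolation=cv2.INTER_CUBIC))
cv2.imwrite("pics/t_c.png",cv2.resize(a[140:280,100:240],None,fx=4,fy=4,interpolation=cv2.INTER_CUBIC))
b=cv2.imread("pics/side0.png")
cv2.imwrite("pics/s_a.png",cv2.resize(b[140:290,190:400],None,fx=3.8,fy=3.8,interpolation=cv2.INTER_CUBIC))
E
```

```text
(no output)
```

View pics/t_a.png

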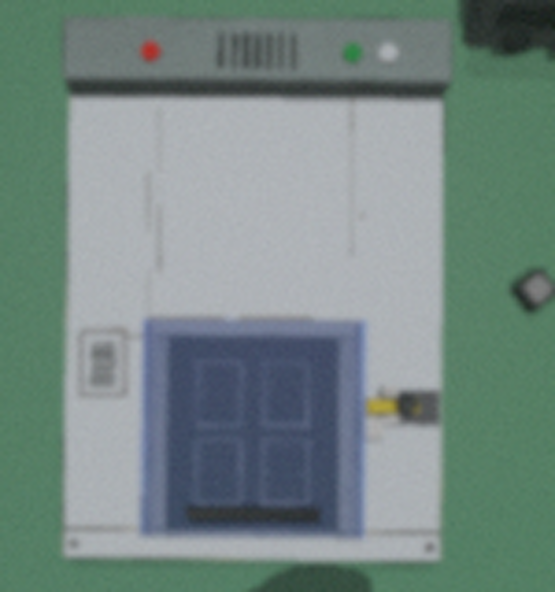

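View pics/t_b.png

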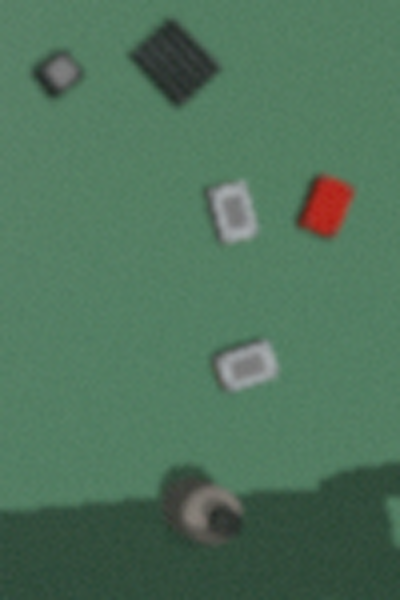

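View pics/t_c.png

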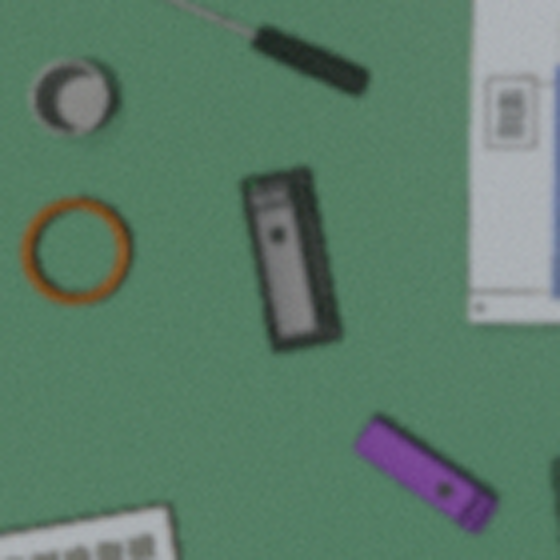

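View pics/s_a.png

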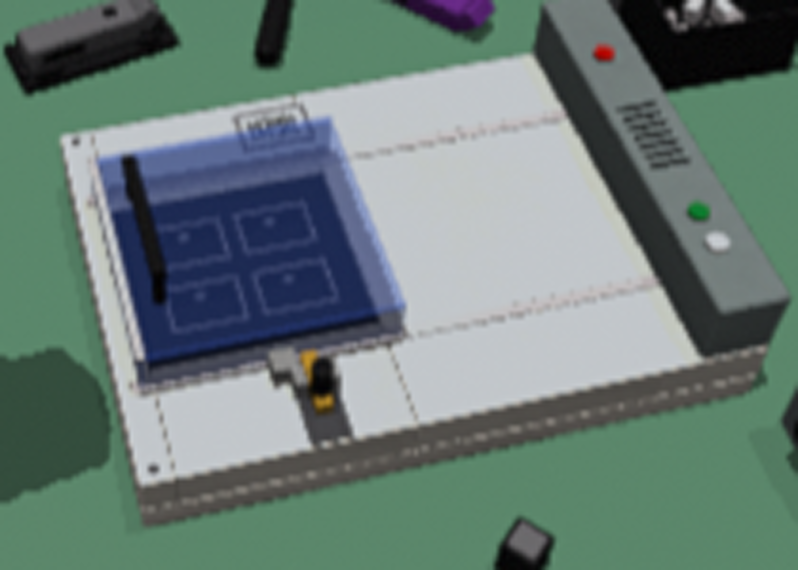

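```bash
cat > h.py <<'E'
import numpy as np, cv2
from scipy.spatial.transform import Rotation as R
from cell import sensors, eyes
INF={n:eyes.camera_info(n) for n in("side","top")}
def K(n):
    i=INF[n]; return np.array([[i["fx"],0,i["cx"]],[0,i["fy"],i["cy"]],[0,0,1]])
def E(n): return np.array(INF[n]["extrinsics"])
def ray(n,u,v):
    e=E(n); d=e[:3,:3].T@np.linalg.inv(K(n))@np.array([u,v,1.]); c=-e[:3,:3].T@e[:3,3]; return c,d/np.linalg.norm(d)
def onz(n,u,v,z):
    c,d=ray(n,u,v); return c+d*(z-c[2])/d[2]
def proj(n,p):
    e=E(n); q=K(n)@(e[:3,:3]@np.asarray(p,float)+e[:3,3]); return q[:2]/q[2]
def tri(a,b,na="top",nb="side"):
    Pa=K(na)@E(na)[:3]; Pb=K(nb)@E(nb)[:3]
    X=cv2.triangulatePoints(Pa,Pb,np.array(a,float).reshape(2,1),np.array(b,float).reshape(2,1)); return (X[:3]/X[3]).ravel()
def grab(n,k=1,name=None):
    im=np.mean([eyes.camera(n) for _ in range(k)],0).astype(np.uint8)[:,:,::-1].copy()
    if name: cv2.imwrite(f"pics/{name}.png",im)
    return im
def up(im,x0,x1,y0,y1,name,f=None):
    c=im[y0:y1,x0:x1]; f=f or min(800/(x1-x0),600/(y1-y0)); cv2.imwrite(f"pics/{name}.png",cv2.resize(c,None,fx=f,fy=f,interpolation=cv2.INTER_CUBIC))
    print(name,"scale",f)
def go(p,yaw=None,Rt=None):
    "shift (mm) and turn in tool axes from current pose to TCP p with tool-down yaw"
    s=sensors.get_state(); R0=R.from_quat(s["ee_rot"])
    sh=R0.inv().apply(np.asarray(p)-s["tcp_pos"])*1000
    if Rt is None and yaw is not None: Rt=down(yaw)
    t=(R0.inv()*Rt).as_rotvec() if Rt is not None else np.zeros(3)
    print("turn",t.round(4).tolist(),"shift",sh.round(1).tolist()); return t,sh
def down(yaw): return R.from_quat([np.cos(yaw/2),np.sin(yaw/2),0,0])
def st():
    s=sensors.get_state(); m=R.from_quat(s["ee_rot"]).as_matrix()
    print("t",round(s["time"],2),"tcp",s["tcp_pos"].round(4),"yaw",round(np.arctan2(m[1,0],m[0,0]),4),"z",m[:,2].round(3),"F",s["force"].round(2),"gap",round(s["finger_gap"],4),"q",s["q"].round(2)); return s
E
python3 - <<'E'
from h import *
t=grab("top",4,"top1"); s=grab("side",4,"side1")
up(t,215,325,70,225,"t1a"); up(s,195,395,135,275,"s1a"); up(t,370,425,170,235,"t1b"); up(t,150,200,175,235,"t1c")
E
```

```text
t1a scale 3.870967741935484
s1a scale 4.0
t1b scale 9.23076923076923
t1c scale 10.0
```

View pics/t1a.png

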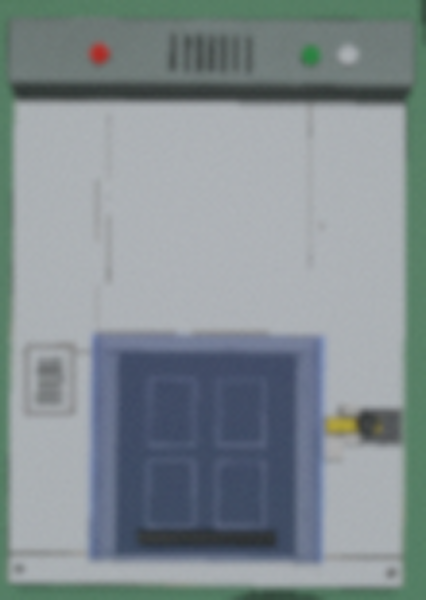

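View pics/s1a.png

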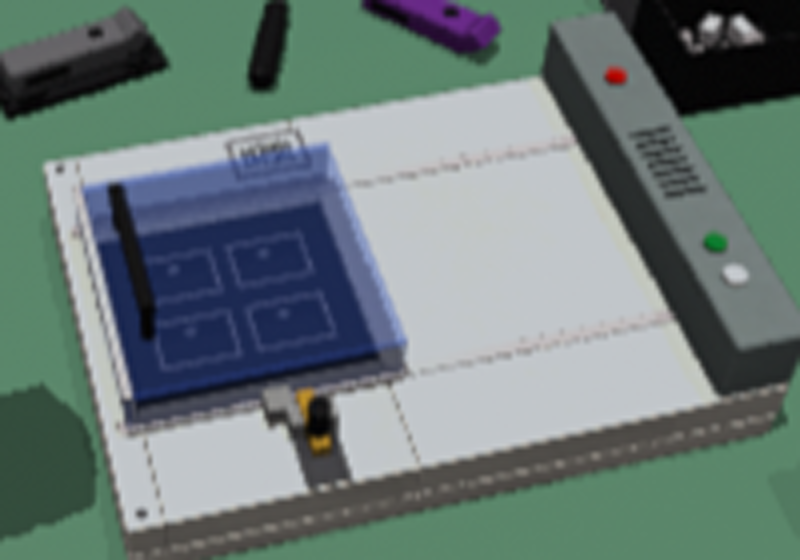

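View pics/t1c.png

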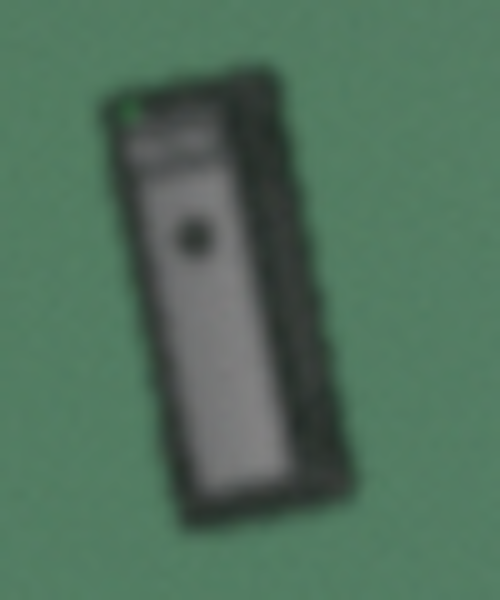

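```bash
python3 - <<'E'
from h import *
T=lambda x,y:(x/3.871+215,y/3.871+70)
S=lambda x,y:(x/4+195,y/4+135)
for n,a,b in [("screwL",T(18.5,568),S(60,169)),("screwR",T(391,573),S(141,513)),("label",T(50,380),S(268,154)),
  ("knob top",T(378,428),S(319,404)),("handleL",T(138,537),S(117,187)),("handleR",T(275,537),S(148,328)),
  ("recUL",T(171.5,411.5),S(271,261)),("recUR",T(242,411.5),S(292,321)),("recLL",T(171,492.5),S(178,277)),("recLR",T(241,492.5),S(199,340)),("red",T(99,53),S(616,76)),("white",T(347,53),S(735,273))]:
    p=tri(a,b); print(n,p.round(4),(proj("top",p)-a).round(1),(proj("side",p)-b).round(1))
for a in [T(171.5,411.5),T(242,411.5),T(171,492.5),T(241,492.5)]: print(onz("top",*a,0.06).round(4))
E
```

```text
screwL [0.4391 0.1775 0.0569] [ 0.  -0.1] [-0.1  0. ]
screwR [ 0.4418 -0.1336  0.0588] [ 0.  -0.1] [-0.1  0. ]
label [0.5974 0.1548 0.0583] [ 0.  -0.1] [-0.2  0. ]
knob top [ 0.5605 -0.1147  0.1126] [ 0.1 -0.4] [-0.7  0. ]
handleL [0.4687 0.0755 0.1365] [ 0.  -0.3] [-0.4  0. ]
handleR [ 0.4695 -0.0332  0.1155] [-0.   0.1] [ 0.2 -0. ]
recUL [0.5735 0.0522 0.0553] [ 0.  -0.2] [-0.3  0. ]
recUR [ 0.5742 -0.0068  0.058 ] [ 0.  -0.1] [-0.1  0. ]
recLL [0.5049 0.0513 0.0576] [ 0. -0.] [-0.  0.]
recLR [ 0.5067 -0.0074  0.0575] [ 0.  -0.2] [-0.3  0. ]
red [0.8575 0.1161 0.1196] [ 0.1 -0.2] [-0.2  0. ]
white [ 0.8602 -0.0834  0.1207] [-0.   0.1] [ 0.1 -0. ]
[0.5725 0.0523 0.06  ]
[ 0.5737 -0.0067  0.06  ]
[0.5047 0.0513 0.06  ]
[ 0.506  -0.0072  0.06  ]
```

```bash
python3 - <<'E'
from h import *
t=cv2.imread("pics/top1.png"); s=cv2.imread("pics/side1.png")
def mk(im,n,x0,x1,y0,y1,name):
    f=14; c=cv2.resize(im[y0:y1,x0:x1],None,fx=f,fy=f,interpolation=cv2.INTER_CUBIC)
    for z,col in ((.06,(0,0,255)),(.08,(0,255,255)),(.1,(0,255,0)),(.11,(255,0,255))):
        p=proj(n,(.560,-.1085,z)); cv2.circle(c,(int((p[0]-x0+.5)*f),int((p[1]-y0+.5)*f)),3,col,-1)
    cv2.imwrite(f"pics/{name}.png",c)
mk(t,"top",292,325,165,195,"k1"); mk(s,"side",255,290,222,262,"k2")
E
```

```text
(no output)
```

View pics/k1.png

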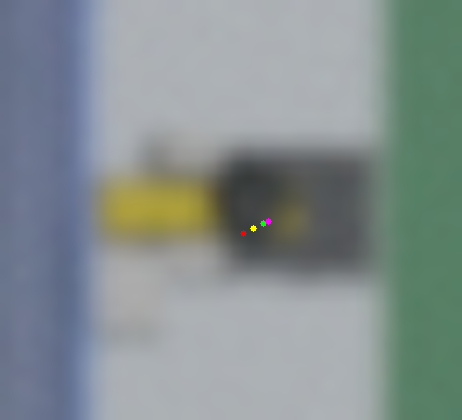

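View pics/k2.png

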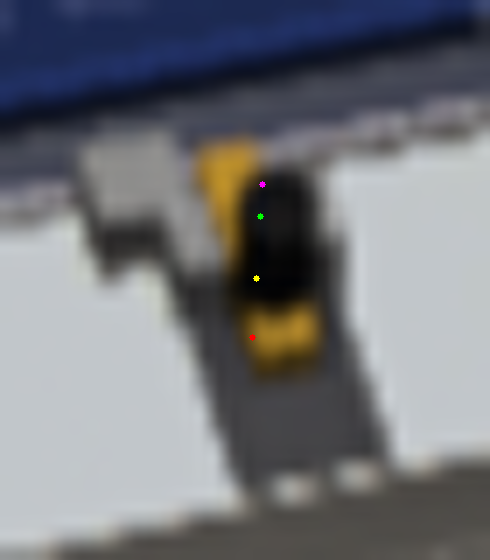

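```bash
python3 - <<'E'
from h import *
for v in (205,210): print(onz("top",292+160/14-.5,165+v/14-.5,.073).round(4), onz("top",292+255/14-.5,165+202/14-.5,.11).round(4))
for z in (.1,.105,.11): print(z,onz("side",255+283/14-.5,222+183/14-.5,z).round(4))
t=cv2.imread("pics/top1.png")
hsv=cv2.cvtColor(t,cv2.COLOR_BGR2HSV)
m=((hsv[...,1]<40)&(hsv[...,2]>105)).astype(np.uint8); 
roi=np.zeros_like(m); roi[160:240,375:405]=1; m&=roi
# modules
cs,_=cv2.findContours(cv2.morphologyEx(m,cv2.MORPH_CLOSE,np.ones((3,3))),cv2.RETR_EXTERNAL,cv2.CHAIN_APPROX_NONE)
for c in cs:
    if cv2.contourArea(c)<40: continue
    (cx,cy),sz,a=cv2.minAreaRect(c); bx=[onz("top",*q,.02) for q in cv2.boxPoints(((cx,cy),sz,a))]
    e=np.array([bx[1]-bx[0],bx[2]-bx[1]]); l=np.linalg.norm(e,axis=1); i=l.argmax()
    print("mod",(cx,cy),onz("top",cx,cy,.02).round(4),l.round(4),"yaw long",np.arctan2(e[i,1],e[i,0]).round(3))
E
```

```text
[ 0.5654 -0.0878  0.073 ] [ 0.5642 -0.1055  0.11  ]
[ 0.5643 -0.0878  0.073 ] [ 0.5642 -0.1055  0.11  ]
0.1 [ 0.566  -0.1024  0.1   ]
0.105 [ 0.5649 -0.1057  0.105 ]
0.11 [ 0.5638 -0.109   0.11  ]
mod (391.3218994140625, 221.19178771972656) [ 0.4353 -0.3879  0.02  ] [0.0474 0.032 ] yaw long -1.191
mod (388.0294189453125, 182.61764526367188) [ 0.5631 -0.3758  0.02  ] [0.0315 0.0475] yaw long -2.887
```

View pics/t1b.png

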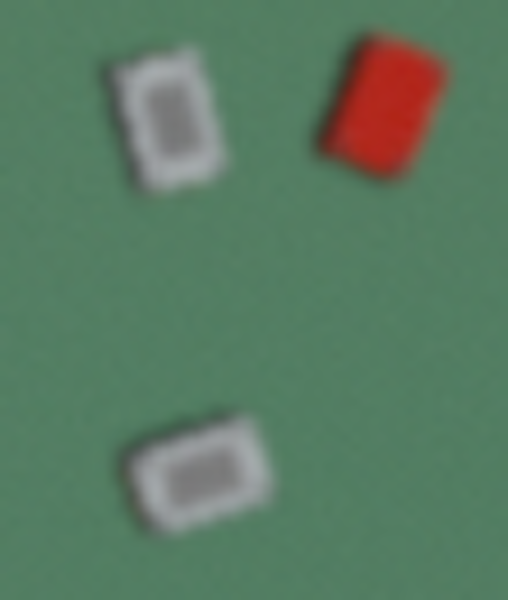

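```bash
python3 - <<'E'
from h import *
st(); go((.5645,-.107,.17),1.582)
E
```

```text
t 0.5 tcp [ 0.2203 -0.6115  0.2134] yaw 0.3458 z [-0.  0. -1.] F [ 0.11  0.88 -0.28] gap 0.0941 q [-1.4   0.25  1.56  0.    1.34 -0.17]
turn [-0.0001, -0.0001, -1.2362] shift [494.8, -358.0, 43.4]
```

step_arm(
  increments=[
    [[0,0,-1.236],[495,-358,0],120],
    [[0,0,-1.236],[495,-358,0],120],
    [[0,0,-1.236],[495,-358,0],120],
    [[0,0,-1.236],[495,-358,0],120],
    [[0,0,-1.236],[495,-358,0],120],
    [[0,0,-1.236],[495,-358,0],120],
    [[0,0,-1.236],[495,-358,0],120],
    [[0,0,-1.236],[495,-358,0],120],
    [[0,0,-1.236],[495,-358,0],120],
    [[0,0,-1.236],[495,-358,20],120],
  ],
  newtons=15,
)

```text
time: 1.5
tcp_pos: [0.5034, -0.1973, 0.2085]
ee_rot: [0.703, 0.711, 0.0, 0.001]
force: [1.6, 0.3, -0.6]
finger_gap: 0.0499
```

```bash
python3 - <<'E'
from h import *
st(); go((.5645,-.107,.15),1.582)
E
```

```text
t 1.5 tcp [ 0.5034 -0.1973  0.2085] yaw 1.5824 z [ 0.002 -0.002 -1.   ] F [ 1.64  0.27 -0.62] gap 0.0499 q [-0.58 -0.01  1.84  0.    1.3  -0.6 ]
turn [0.0023, 0.0015, 0.0004] shift [89.7, 62.0, 58.5]
```

step_arm(
  increments=[
    [[0,0,0],[90,62,50],120],
    [[0,0,0],[90,62,50],120],
    [[0,0,0],[90,62,58],120],
    [[0,0,0],[90,62,58],120],
    [[0,0,0],[90,62,58],120],
  ],
)

```text
time: 2.0
tcp_pos: [0.5643, -0.1069, 0.1506]
ee_rot: [0.703, 0.711, 0.0, 0.001]
force: [0.1, 0.2, 0.1]
finger_gap: 0.0498
```

```bash
python3 - <<'E'
from h import *
st(); s=grab("side",2,"side2"); up(s,200,340,150,280,"s2a"); up(grab("top",1,"top2"),230,360,110,240,"t2a"); go((.5645,-.107,.09),1.582)
print(proj("side",(.5645,-.107,.11)))
E
```

```text
t 2.0 tcp [ 0.5643 -0.1069  0.1506] yaw 1.5831 z [ 0.002 -0.002 -1.   ] F [0.06 0.21 0.11] gap 0.0498 q [-0.38  0.13  1.81 -0.    1.2  -0.4 ]
s2a scale 4.615384615384615
t2a scale 4.615384615384615
turn [0.0043, 0.0026, -0.0013] shift [1.3, -0.5, 61.9]
[274.78115555 233.89012299]
```

View pics/s2a.png

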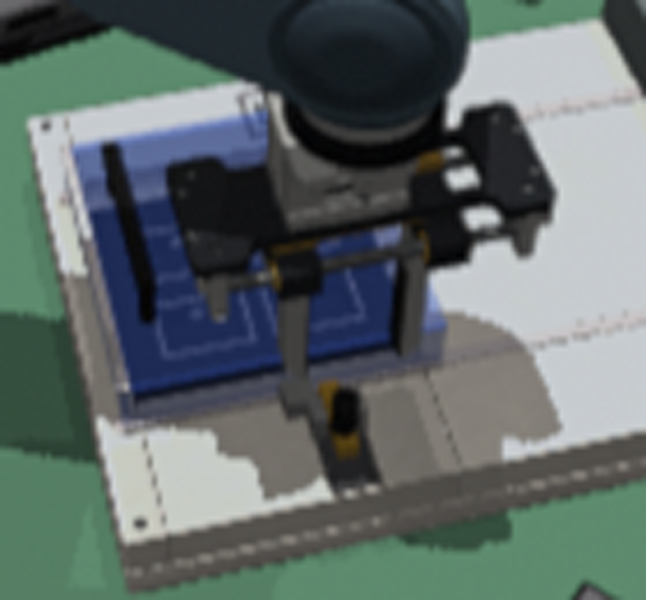

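View pics/top2.png

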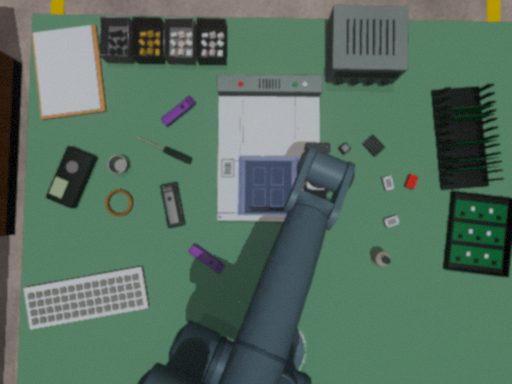

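step_arm(
  increments=[
    [[0,0,0],[0,0,30],120],
    [[0,0,0],[0,0,59],120],
    [[0,0,0],[0,0,59],120],
    [[0,0,0],[0,0,59],120],
    [[0,0,0],[0,0,59],230],
    [[0,0,0],[0,0,59],230],
    [[0,0,0],[0,0,59],230],
    [[0,0,0],[0,0,59],230],
    [[0,0,0],[0,0,59],230],
    [[0,0,0],[0,0,59],230],
  ],
)

```text
time: 3.15
tcp_pos: [0.5643, -0.1084, 0.0934]
ee_rot: [0.703, 0.711, -0.0, 0.002]
force: [-4.9, -0.2, 6.4]
finger_gap: 0.0153
```

```bash
python3 - <<'E'
from h import *
st(); s=grab("side",2,"side3"); up(s,200,340,150,280,"s3a")
E
```

```text
t 3.15 tcp [ 0.5643 -0.1084  0.0934] yaw 1.5812 z [ 0.002 -0.003 -1.   ] F [-4.85 -0.19  6.38] gap 0.0153 q [-0.39  0.21  1.84 -0.    1.09 -0.4 ]
s3a scale 4.615384615384615
```

View pics/s3a.png

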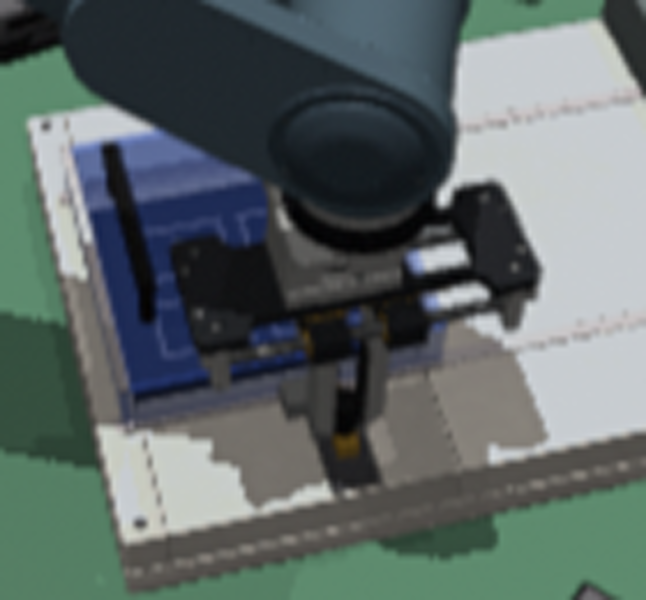

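step_arm(
  increments=[
    [[0,0,0],[0,-0.7,-3],230],
    [[0,0,0],[0,-0.7,-3],230],
    [[0,0,0],[-5,-0.7,-3],230],
    [[0,0,0],[-10,-0.7,-3],230],
    [[0,0,0],[-15,-0.7,-3],230],
    [[0,0,0],[-20,-0.7,-3],230],
    [[0,0,0],[-24,-0.7,-3],230],
    [[0,0,0],[-26,-0.7,-3],230],
    [[0,0,0],[-27,-0.7,-3],230],
    [[0,0,0],[-27,-0.7,-3],230],
  ],
)

```text
time: 4.25
tcp_pos: [0.5642, -0.1341, 0.0944]
ee_rot: [0.704, 0.711, 0.001, 0.001]
force: [7.1, 2.1, -11.0]
finger_gap: 0.0156
```

```bash
python3 - <<'E'
from h import *
st(); s=grab("side",2,"side4"); up(s,200,340,150,280,"s4a")
E
```

```text
t 4.25 tcp [ 0.5642 -0.1341  0.0944] yaw 1.5804 z [ 0.004 -0.    -1.   ] F [  7.12   2.14 -11.04] gap 0.0156 q [-0.43  0.22  1.82  0.    1.1  -0.44]
s4a scale 4.615384615384615
```

View pics/s4a.png

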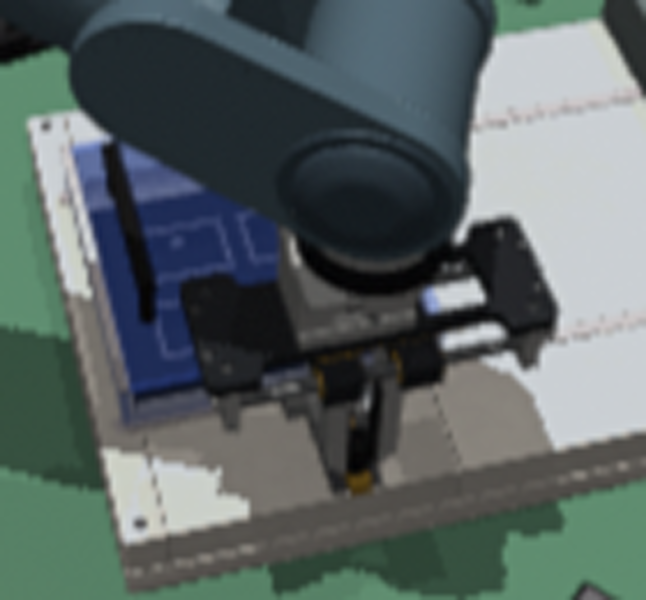

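step_arm(
  increments=[
    [[0,0,0],[-2,0,1.5],230],
    [[0,0,0],[-2,0,1.5],230],
    [[0,0,0],[-2,0,1.5],230],
    [[0,0,0],[-2,0,1.5],120],
    [[0,0,0],[-2,0,1.5],120],
    [[0,0,0],[-2,0,1.5],120],
    [[0,0,0],[-2,0,-40],120],
    [[0,0,0],[-2,0,-70],120],
  ],
)

```text
time: 5.15
tcp_pos: [0.5638, -0.1362, 0.1652]
ee_rot: [0.704, 0.71, 0.001, 0.001]
force: [-0.2, -0.7, 0.6]
finger_gap: 0.049
```

```bash
python3 - <<'E'
from h import *
st(); s=grab("side",2,"side5"); up(s,200,340,150,280,"s5a")
go((.469,.021,.17),1.582)
E
```

```text
t 5.15 tcp [ 0.5638 -0.1362  0.1652] yaw 1.5804 z [ 0.003 -0.    -1.   ] F [-0.2  -0.73  0.59] gap 0.049 q [-0.43  0.13  1.78  0.    1.23 -0.44]
s5a scale 4.615384615384615
turn [0.0124, 0.0043, -0.0016] shift [159.5, -96.3, -2.4]
```

View pics/s5a.png

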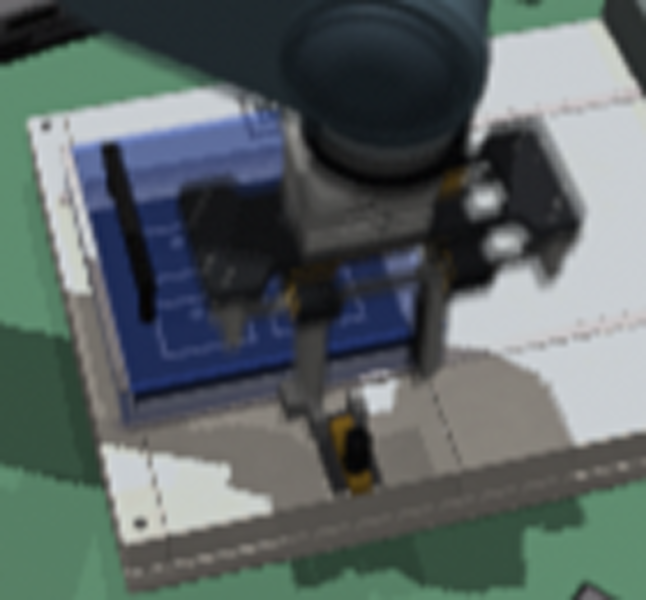

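step_arm(
  increments=[
    [[0.012,0.004,0],[160,-97,-2],120],
    [[0.012,0.004,0],[160,-97,-2],120],
    [[0.012,0.004,0],[160,-97,-2],120],
    [[0.012,0.004,0],[160,-97,-2],120],
    [[0.012,0.004,0],[160,-97,-2],120],
    [[0.012,0.004,0],[160,-97,-2],120],
  ],
)

```text
time: 5.85
tcp_pos: [0.468, 0.0217, 0.169]
ee_rot: [0.703, 0.711, -0.0, 0.0]
force: [0.6, -1.3, 0.4]
finger_gap: 0.0498
```

```bash
python3 - <<'E'
from h import *
st(); s=grab("side",2,"side6"); up(s,190,330,130,270,"s6a")
go((.469,.021,.125),1.582)
for z in (.13,.136): print(onz("top",268.35,208.7,z).round(4))
E
```

```text
t 5.85 tcp [0.468  0.0217 0.169 ] yaw 1.5815 z [ 0.    -0.001 -1.   ] F [ 0.6  -1.26  0.42] gap 0.0498 q [-0.2  -0.15  2.05 -0.    1.24 -0.21]
s6a scale 4.285714285714286
turn [0.0002, 0.0005, -0.0025] shift [0.3, 0.3, 44.3]
[0.469  0.0217 0.13  ]
[0.4691 0.0217 0.136 ]
```

View pics/s6a.png

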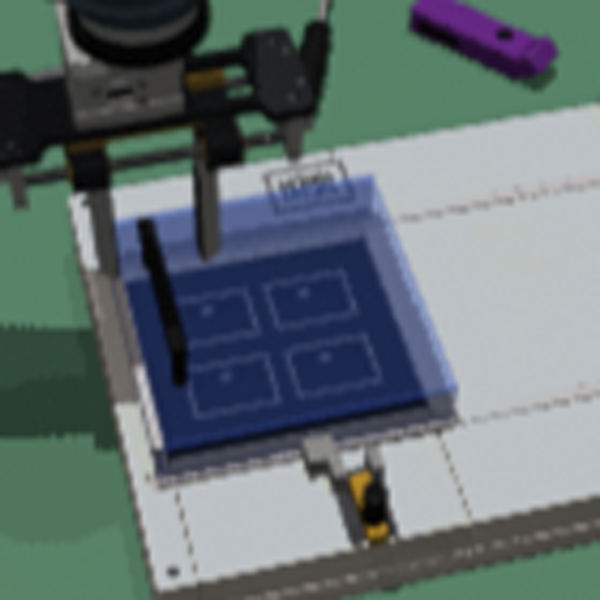

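step_arm(
  increments=[
    [[0,0,0],[0,1,30],120],
    [[0,0,0],[0,1,44],120],
    [[0,0,0],[0,1,44],120],
    [[0,0,0],[0,1,44],235],
    [[0,0,0],[0,1,44],235],
    [[0,0,0],[0,1,44],235],
    [[0,0,0],[0,1,44],235],
    [[0,0,0],[0,1,44],235],
  ],
  newtons=10,
)

```text
time: 6.75
tcp_pos: [0.4699, 0.0207, 0.1258]
ee_rot: [0.704, 0.71, -0.0, 0.001]
force: [-3.2, 0.4, 2.1]
finger_gap: 0.0131
```

```bash
python3 - <<'E'
from h import *
s=st(); p=s["tcp_pos"]; go(p+[.19,.0021,0],1.582)
E
```

```text
t 6.75 tcp [0.4699 0.0207 0.1258] yaw 1.5797 z [ 0.001 -0.001 -1.   ] F [-3.19  0.37  2.07] gap 0.0131 q [-0.2  -0.08  2.08 -0.    1.15 -0.21]
turn [0.0007, 0.0008, -0.0023] shift [0.4, 190.0, 0.1]
```

step_arm(
  increments=[
    [[0,0,0],[0,15,0],235],
    [[0,0,0],[0,40,0],235],
    [[0,0,0],[0,65,0],235],
    [[0,0,0],[0,90,0],235],
    [[0,0,0],[0,115,0],235],
    [[0,0,0],[0.2,140,0],235],
    [[0,0,0],[0.3,165,0],235],
    [[0,0,0],[0.4,182,0],235],
    [[0,0,0],[0.4,190,0],235],
    [[0,0,0],[0.4,192,0],235],
  ],
)

```text
time: 7.75
tcp_pos: [0.6589, 0.0229, 0.1253]
ee_rot: [0.704, 0.71, -0.004, -0.003]
force: [-15.1, -0.9, 8.0]
finger_gap: 0.0115
```

step_arm(
  increments=[
    [[0,0,0],[0,1,0],235],
    [[0,0,0],[0,1,0],235],
  ],
)

```text
time: 7.95
tcp_pos: [0.6588, 0.0229, 0.1253]
ee_rot: [0.704, 0.711, -0.005, -0.004]
force: [-5.1, -0.9, 3.6]
finger_gap: 0.0115
```

```bash
python3 - <<'E'
from h import *
st(); s=grab("side",2,"side7"); 
E
```

```text
t 7.95 tcp [0.6588 0.0229 0.1253] yaw 1.5806 z [-0.012 -0.001 -1.   ] F [-5.15 -0.92  3.6 ] gap 0.0115 q [-0.14  0.36  1.59 -0.    1.21 -0.14]
```

View pics/side7.png

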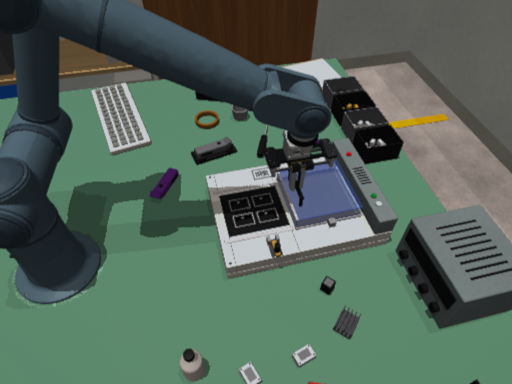

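step_arm(
  increments=[
    [[0,0,0],[0,-0.5,0],120],
    [[0,0,0],[0,-0.5,0],120],
    [[0,0,0],[0,-0.5,0],120],
    [[0,0,0],[0,-0.5,-45],120],
    [[0,0,0],[0,-0.5,-90],120],
    [[0,0,0],[0,-0.5,-90],100],
  ],
)

```text
time: 8.65
tcp_pos: [0.6637, 0.0226, 0.2239]
ee_rot: [0.704, 0.711, -0.0, 0.002]
force: [0.6, -1.0, 1.3]
finger_gap: 0.0542
```

```bash
python3 - <<'E'
from h import *
st(); go((.5631,-.3758,.15),.255)
E
```

```text
t 8.65 tcp [0.6637 0.0226 0.2239] yaw 1.5806 z [ 0.002 -0.003 -1.   ] F [ 0.59 -1.    1.27] gap 0.0542 q [-0.14  0.27  1.51 -0.    1.36 -0.14]
turn [0.0037, 0.0008, 1.3256] shift [-397.2, -104.6, 74.8]
```

step_arm(
  increments=[
    [[0,0,1.325],[-397,-105,20],100],
    [[0,0,1.325],[-397,-105,20],100],
    [[0,0,1.325],[-397,-105,20],100],
    [[0,0,1.325],[-397,-105,20],100],
    [[0,0,1.325],[-397,-105,20],100],
    [[0,0,1.325],[-397,-105,20],100],
    [[0,0,1.325],[-397,-105,20],100],
    [[0,0,1.325],[-397,-105,50],100],
    [[0,0,1.325],[-397,-105,75],100],
    [[0,0,1.325],[-397,-105,75],100],
  ],
)

```text
time: 9.65
tcp_pos: [0.5592, -0.3758, 0.1436]
ee_rot: [0.992, 0.126, -0.002, -0.002]
force: [-0.6, 0.5, -1.2]
finger_gap: 0.0567
```

```bash
python3 - <<'E'
from h import *
st(); s=grab("side",3,"side8"); t=grab("top",4,"top8"); up(s,200,330,170,260,"s8a"); up(t,235,310,145,225,"t8a"); up(s,220,340,270,384,"s8b")
E
```

```text
t 9.65 tcp [ 0.5592 -0.3758  0.1436] yaw 0.2518 z [-0.005  0.004 -1.   ] F [-0.63  0.5  -1.19] gap 0.0567 q [-0.76  0.37  1.54 -0.    1.24  0.56]
s8a scale 6.153846153846154
t8a scale 7.5
s8b scale 5.2631578947368425
```

View pics/t8a.png

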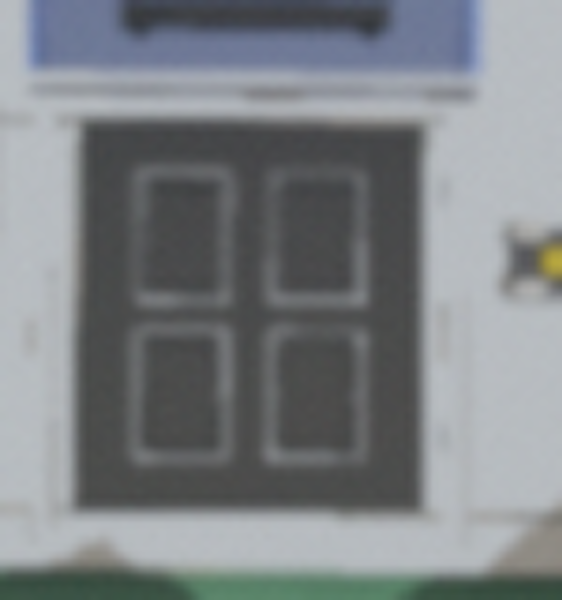

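View pics/s8a.png

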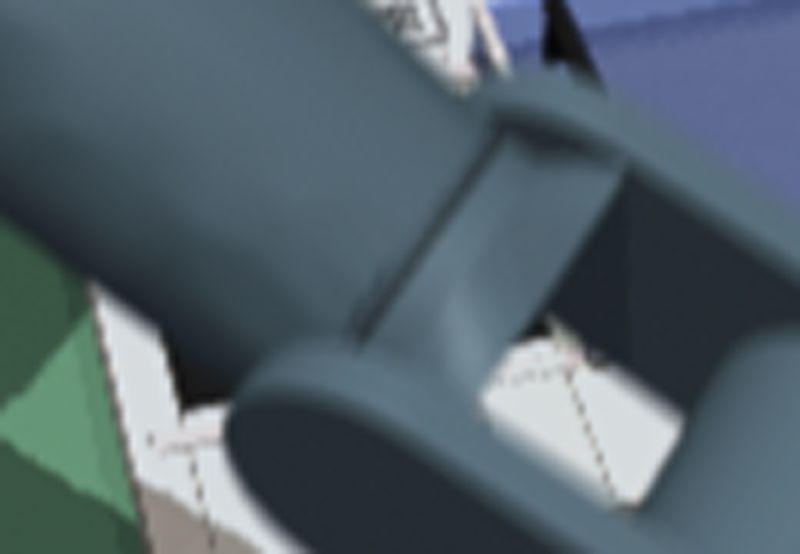

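View pics/s8b.png

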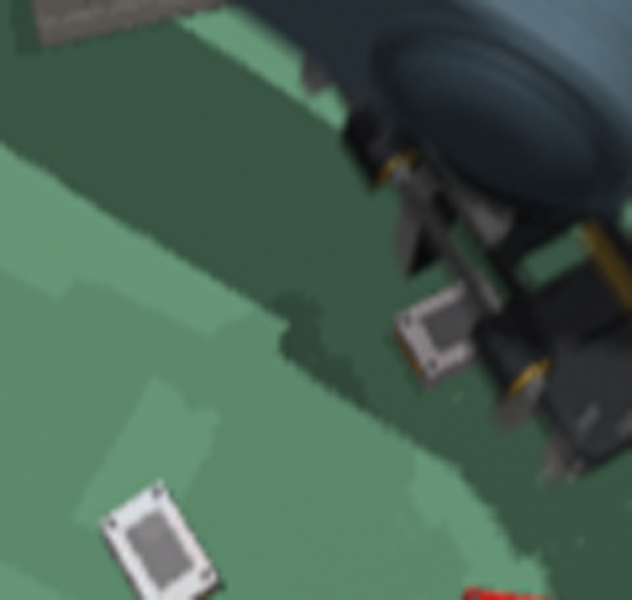

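View pics/top8.png

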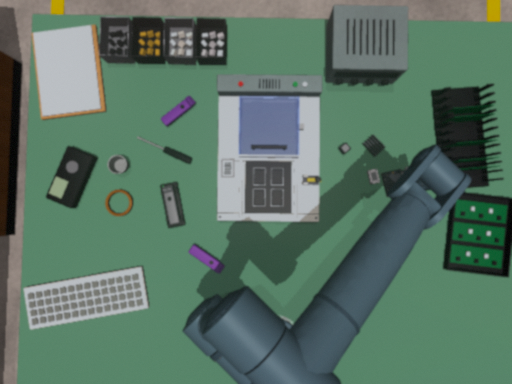

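```bash
cat > recess.py <<'E'
from h import *
def recs(t,show=True):
    x0,x1,y0,y1=244,292,160,214; f=8
    g=cv2.GaussianBlur(cv2.resize(cv2.cvtColor(t,cv2.COLOR_BGR2GRAY)[y0:y1,x0:x1],None,fx=f,fy=f,interpolation=cv2.INTER_CUBIC),(0,0),4)
    m=(g<78).astype(np.uint8)  # dark
    n,l,s,c=cv2.connectedComponentsWithStats(m)
    out=[]
    for i in range(1,n):
        if s[i,4]>1500:
            cs,_=cv2.findContours((l==i).astype(np.uint8),cv2.RETR_EXTERNAL,cv2.CHAIN_APPROX_NONE)
            (cx,cy),sz,a=cv2.minAreaRect(cs[0]); u,v=(cx+.5)/f-.5+x0,(cy+.5)/f-.5+y0
            print(i,s[i,4],(round(u,2),round(v,2)),onz("top",u,v,.06).round(4),np.round(np.array(sz)/f*3.18,1),round(a,1))
    return g
E
python3 - <<'E'
from recess import *
t=cv2.imread("pics/top8.png"); g=recs(t); print(np.percentile(g,[5,20,50,80]))
# module
hsv=cv2.cvtColor(t,cv2.COLOR_BGR2HSV); up(t,350,410,150,240,"t8m",6)
E
```

```text
1 47078 (267.67, 186.45) [0.5402 0.0245 0.06  ] [136.4 156.6] 0.5
2 7277 (276.68, 175.67) [ 0.5757 -0.0039  0.06  ] [27.8 44.7] 2.7
3 6943 (258.71, 175.83) [0.574  0.0543 0.06  ] [26.6 44.8] 1.8
4 6879 (258.62, 196.94) [0.5056 0.0531 0.06  ] [27.4 43.7] -0.0
5 6739 (276.75, 197.06) [ 0.5065 -0.0055  0.06  ] [42.9 26.6] 90.0
[72. 75. 79. 98.]
t8m scale 6
```

View pics/t8m.png

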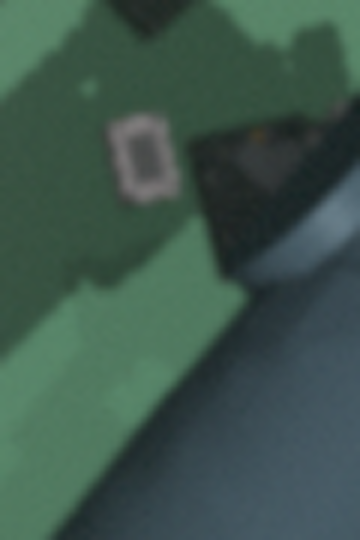

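```bash
python3 - <<'E'
from h import *
t=cv2.imread("pics/top8.png")
f=8;x0,x1,y0,y1=362,384,164,189
c=cv2.resize(t[y0:y1,x0:x1],None,fx=f,fy=f,interpolation=cv2.INTER_CUBIC).astype(int)
ng=c[...,2]-c[...,1]  # R-G: green bench negative
m=(cv2.GaussianBlur(ng.astype(np.float32),(0,0),3)>-12).astype(np.uint8)
cs,_=cv2.findContours(m,cv2.RETR_EXTERNAL,cv2.CHAIN_APPROX_NONE); k=max(cs,key=cv2.contourArea)
(cx,cy),sz,a=cv2.minAreaRect(k); P=lambda q:onz("top",(q[0]+.5)/f-.5+x0,(q[1]+.5)/f-.5+y0,.02)
b=np.array([P(q) for q in cv2.boxPoints(((cx,cy),sz,a))]); e=np.diff(b[:3],axis=0);l=np.linalg.norm(e,axis=1);i=l.argmax()
print(P((cx,cy)).round(4),l.round(4),np.arctan2(e[i,1],e[i,0]))
s=cv2.imread("pics/side8.png"); q=(220+ (450+.5)/5.263-.5,270+(330+.5)/5.263-.5); print(q,onz("side",*q,.02).round(4))
st()
E
```

```text
[ 0.5841 -0.3262  0.02  ] [0.0361 0.0495] -2.8893212834340622
(305.0975679270378, 332.2968839065172) [ 0.5794 -0.3328  0.02  ]
t 10.0 tcp [ 0.564  -0.3751  0.1518] yaw 0.2581 z [ 0.005 -0.005 -1.   ] F [0.65 0.07 0.21] gap 0.057 q [-0.75  0.36  1.53 -0.    1.24  0.56]
```

```bash
python3 - <<'E'
from h import *
go((.584,-.3265,.09),.252)
E
```

```text
turn [0.0056, -0.0032, 0.0061] shift [31.5, -42.2, 61.6]
```

step_arm(
  increments=[
    [[0.005,-0.003,0.006],[31.5,-42,0],100],
    [[0.005,-0.003,0.006],[31.5,-42,30],100],
    [[0.005,-0.003,0.006],[31.5,-42,61],100],
    [[0.005,-0.003,0.006],[31.5,-42,61],100],
    [[0.005,-0.003,0.006],[31.5,-42,61],100],
  ],
)

```text
time: 10.5
tcp_pos: [0.5844, -0.3264, 0.0914]
ee_rot: [0.992, 0.126, 0.0, 0.0]
force: [-0.3, 0.3, 0.5]
finger_gap: 0.0571
```

```bash
python3 - <<'E'
from h import *
st(); s=grab("side",3,"side9"); up(s,250,350,290,365,"s9a"); t=grab("top",2,"top9"); up(t,340,420,140,200,"t9")
go((.584,-.3265,.019),.252)
E
```

```text
t 10.5 tcp [ 0.5844 -0.3264  0.0914] yaw 0.2529 z [ 0.001 -0.001 -1.   ] F [-0.31  0.32  0.46] gap 0.0571 q [-0.68  0.41  1.58 -0.    1.15  0.64]
s9a scale 8.0
t9 scale 10.0
turn [0.0032, -0.0021, -0.0001] shift [-0.7, -1.5, 73.7]
```

View pics/s9a.png

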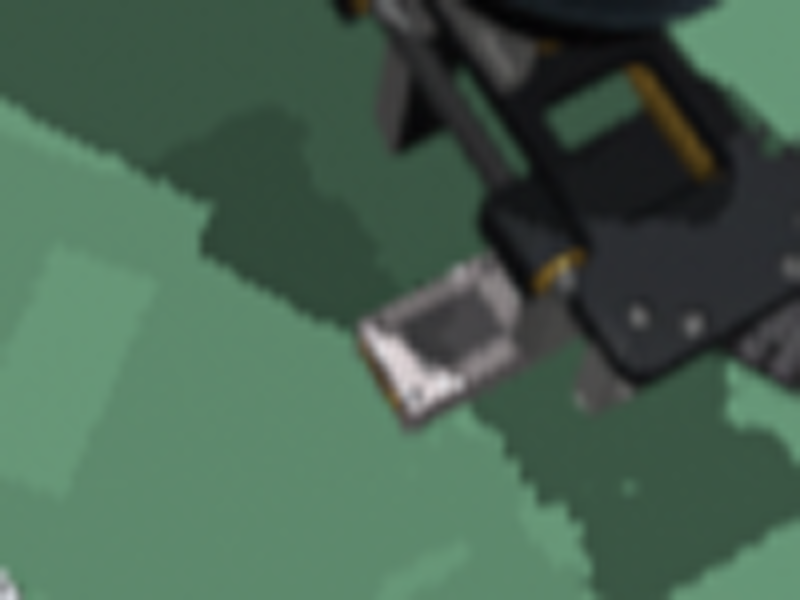

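View pics/t9.png

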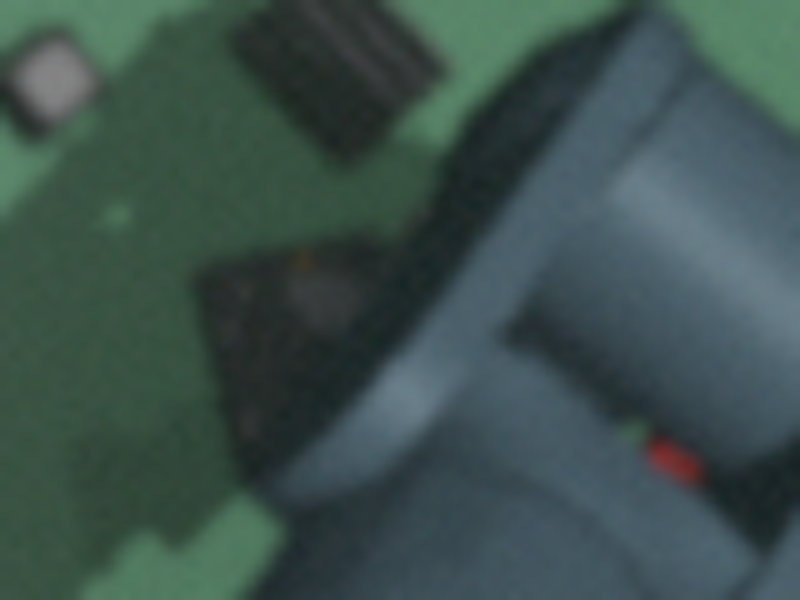

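```bash
python3 - <<'E'
from h import *
S=lambda p:np.round((p-[250,290]+.5)*8-.5,0)
print(S(proj("side",(.5844,-.3264,.083))))
c=np.array([.584,-.3265,.02]); a=.252
for dx,dy in((23,15),(23,-15),(-23,-15),(-23,15)):
    p=c+[(dx*np.cos(a)-dy*np.sin(a))/1e3,(dx*np.sin(a)+dy*np.cos(a))/1e3,0]; print(S(proj("side",p)))
E
```

```text
[477. 229.]
[490. 238.]
[546. 326.]
[414. 400.]
[359. 309.]
```

```bash
python3 - <<'E'
from h import *
print(onz("top",374.3,156.3,.028).round(4), onz("top",374.3,156.3,.0).round(4))
E
```

```text
[ 0.6491 -0.3271  0.028 ] [ 0.6525 -0.3345  0.    ]
```

step_arm(
  increments=[
    [[0,0,-1.57],[0,0,0],75],
    [[0,0,-1.57],[0,0,0],75],
    [[0,0,-1.57],[0,0,0],75],
    [[0,0,-1.57],[0,0,0],75],
    [[0,0,-1.57],[0,0,0],75],
    [[0,0,-1.57],[0,0,0],75],
    [[0,0,-1.57],[0,0,0],75],
    [[0,0,-1.57],[0,0,0],75],
    [[0,0,-1.57],[0,0,0],75],
    [[0,0,-1.57],[0,0,0],75],
  ],
  newtons=6,
)

```text
time: 11.75
tcp_pos: [0.5853, -0.3282, 0.0938]
ee_rot: [0.638, 0.77, -0.0, 0.003]
force: [0.7, -0.2, -0.1]
finger_gap: 0.0664
```

```bash
python3 - <<'E'
from h import *
st(); go((.584,-.3265,.016),.252+np.pi/2)
E
```

```text
t 11.75 tcp [ 0.5853 -0.3282  0.0938] yaw 1.758 z [ 0.004 -0.004 -1.   ] F [ 0.73 -0.24 -0.07] gap 0.0664 q [-0.68  0.41  1.58 -0.    1.15 -0.87]
turn [0.0031, 0.0044, -0.0648] shift [2.2, -1.2, 77.8]
```

step_arm(
  increments=[
    [[0.003,0.004,-0.065],[2,-1,30],75],
    [[0.003,0.004,-0.065],[2,-1,60],75],
    [[0.003,0.004,-0.065],[2,-1,77],75],
    [[0.003,0.004,-0.065],[2,-1,77],75],
    [[0.003,0.004,-0.065],[2,-1,77],150],
    [[0.003,0.004,-0.065],[2,-1,77],150],
    [[0.003,0.004,-0.065],[2,-1,77],150],
    [[0.003,0.004,-0.065],[2,-1,77],150],
    [[0.003,0.004,-0.065],[2,-1,77],150],
  ],
)

```text
time: 12.65
tcp_pos: [0.5851, -0.3275, 0.0186]
ee_rot: [0.613, 0.79, -0.0, 0.002]
force: [-0.6, -0.4, 7.4]
finger_gap: 0.0459
```

```bash
python3 - <<'E'
from h import *
st(); s=grab("side",2,"side10"); up(s,250,350,290,365,"s10a")
E
```

```text
t 12.65 tcp [ 0.5851 -0.3275  0.0186] yaw 1.8231 z [ 0.002 -0.002 -1.   ] F [-0.59 -0.4   7.4 ] gap 0.0459 q [-0.68  0.51  1.6  -0.    1.03 -0.93]
s10a scale 8.0
```

View pics/s10a.png

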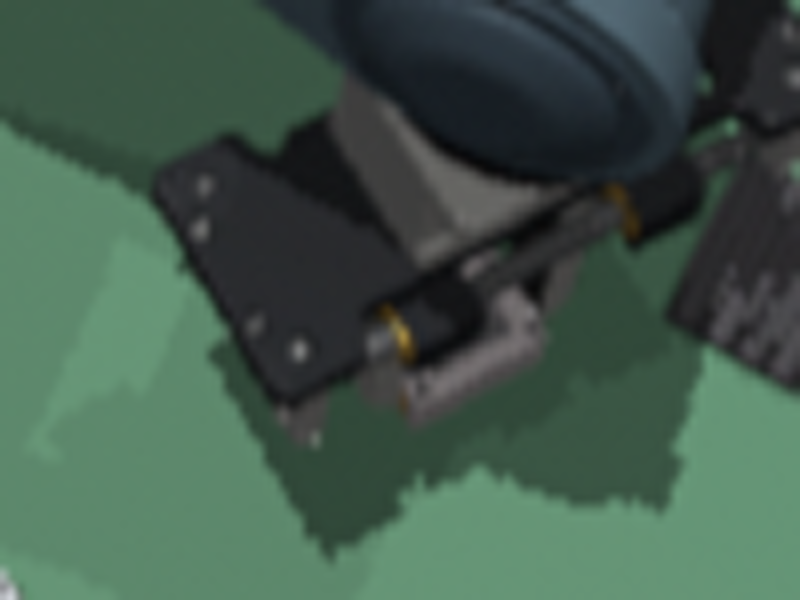

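step_arm(
  increments=[
    [[0,0,0],[0,0,0],75],
    [[0,0,0],[0,0,0],75],
    [[0,0,0],[0,0,-45],75],
    [[0,0,1.57],[0,0,-50],75],
    [[0,0,1.57],[0,0,-50],90],
    [[0,0,1.57],[0,0,-50],90],
    [[0,0,1.57],[0,0,-50],90],
    [[0,0,1.57],[0,0,-50],90],
    [[0,0,1.57],[0,0,-50],90],
    [[0,0,1.57],[0,0,-50],90],
  ],
)

```text
time: 13.75
tcp_pos: [0.5848, -0.3271, 0.0681]
ee_rot: [0.927, 0.374, 0.0, 0.001]
force: [0.7, 0.1, -0.7]
finger_gap: 0.061
```

step_arm(
  increments=[
    [[0,0,0.6],[0,0,0],90],
    [[0,0,0.6],[0,0,0],90],
    [[0,0,0.6],[0,0,0],90],
    [[0,0,0.6],[0,0,0],90],
    [[0,0,0.6],[0,0,0],90],
  ],
)

```text
time: 14.25
tcp_pos: [0.5845, -0.3268, 0.0677]
ee_rot: [0.997, 0.083, 0.0, 0.001]
force: [0.5, 0.9, 0.7]
finger_gap: 0.061
```

```bash
python3 - <<'E'
from h import *
st(); go((.5851,-.3275,.019),.2523)
E
```

```text
t 14.25 tcp [ 0.5845 -0.3268  0.0677] yaw 0.1668 z [ 0.001 -0.001 -1.   ] F [0.49 0.89 0.65] gap 0.061 q [-0.68  0.44  1.59 -0.    1.11  0.73]
turn [0.0012, -0.0008, -0.0855] shift [0.4, 0.7, 48.7]
```

step_arm(
  increments=[
    [[0,0,-0.085],[0.4,0.7,30],90],
    [[0,0,-0.085],[0.4,0.7,48],90],
    [[0,0,-0.085],[0.4,0.7,48.5],90],
    [[0,0,-0.085],[0.4,0.7,48.5],90],
    [[0,0,-0.085],[0.4,0.7,48.5],200],
    [[0,0,-0.085],[0.4,0.7,48.5],200],
    [[0,0,-0.085],[0.4,0.7,48.5],200],
    [[0,0,-0.085],[0.4,0.7,48.5],200],
    [[0,0,-0.085],[0.4,0.7,48.5],200],
  ],
  newtons=20,
)

```text
time: 15.15
tcp_pos: [0.5854, -0.3278, 0.0198]
ee_rot: [0.992, 0.126, 0.001, 0.001]
force: [-0.6, -0.2, 2.2]
finger_gap: 0.0295
```

```bash
python3 - <<'E'
from h import *
st(); s=grab("side",2,"side11"); up(s,250,350,290,365,"s11a")
E
```

```text
t 15.15 tcp [ 0.5854 -0.3278  0.0198] yaw 0.2519 z [ 0.002 -0.002 -1.   ] F [-0.64 -0.24  2.17] gap 0.0295 q [-0.68  0.51  1.6  -0.    1.03  0.64]
s11a scale 8.0
```

View pics/s11a.png

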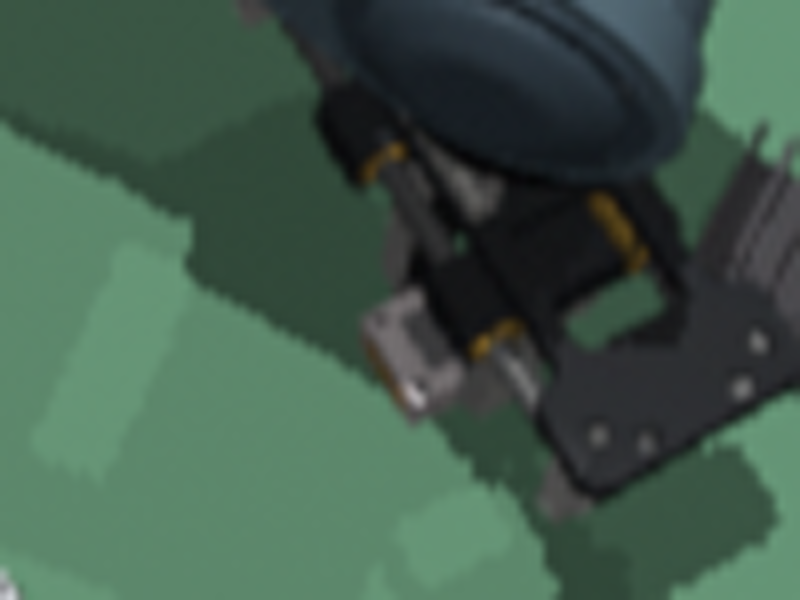

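step_arm(
  increments=[
    [[0,0,0],[0,0,-30],200],
    [[0,0,0],[0,0,-80],200],
    [[0,0,0],[0,0,-130],200],
    [[0,0,0],[0,0,-145],200],
    [[0,0,0],[0,0,-145],200],
  ],
)

```text
time: 15.75
tcp_pos: [0.5866, -0.3286, 0.1681]
ee_rot: [0.992, 0.126, 0.003, 0.003]
force: [0.7, -0.4, -0.5]
finger_gap: 0.0298
```

```bash
python3 - <<'E'
from h import *
st(); go((.5745,-.0054,.165),.012)
E
```

```text
t 15.75 tcp [ 0.5866 -0.3286  0.1681] yaw 0.2519 z [ 0.006 -0.005 -1.   ] F [ 0.71 -0.36 -0.51] gap 0.0298 q [-0.68  0.33  1.54 -0.    1.26  0.64]
turn [0.0062, -0.0056, 0.2399] shift [68.9, -316.0, 1.2]
```

step_arm(
  increments=[
    [[0.006,-0.006,0.24],[69,-316,1],200],
    [[0.006,-0.006,0.24],[69,-316,1],200],
    [[0.006,-0.006,0.24],[69,-316,1],200],
    [[0.006,-0.006,0.24],[69,-316,1],200],
    [[0.006,-0.006,0.24],[69,-316,1],200],
    [[0.006,-0.006,0.24],[69,-316,1],200],
    [[0.006,-0.006,0.24],[69,-316,1],200],
    [[0.006,-0.006,0.24],[69,-316,1],200],
    [[0.006,-0.006,0.24],[69,-316,1],200],
  ],
)

```text
time: 16.65
tcp_pos: [0.5734, -0.0053, 0.1628]
ee_rot: [1.0, 0.006, -0.002, -0.0]
force: [-0.0, -0.4, -0.8]
finger_gap: 0.03
```

```bash
python3 - <<'E'
from h import *
st(); go((.5745,-.0054,.09),.012)
E
```

```text
t 16.65 tcp [ 0.5734 -0.0053  0.1628] yaw 0.0126 z [-0.004  0.    -1.   ] F [-0.02 -0.36 -0.75] gap 0.03 q [-0.21  0.12  1.8  -0.    1.23  1.35]
turn [-0.0001, 0.0042, 0.0006] shift [1.4, 0.1, 72.8]
```

Lower to underside about 10 mm above the nest and look.

step_arm(
  increments=[
    [[0,0.004,0],[1.2,0,40],200],
    [[0,0.004,0],[1.2,0,73],200],
    [[0,0.004,0],[1.2,0,73],200],
    [[0,0.004,0],[1.2,0,73],200],
  ],
)

```text
time: 17.05
tcp_pos: [0.5739, -0.0065, 0.0893]
ee_rot: [1.0, 0.005, -0.001, -0.0]
force: [0.3, -0.2, -0.4]
finger_gap: 0.0296
```

```bash
python3 - <<'E'
from h import *
st(); s=grab("side",3,"side12"); up(s,210,310,170,245,"s12a"); t=grab("top",3,"top12"); up(t,235,310,145,220,"t12")
go((.5745,-.0054,.08),.012)
E
```

```text
t 17.05 tcp [ 0.5739 -0.0065  0.0893] yaw 0.0109 z [-0.002  0.    -1.   ] F [ 0.32 -0.24 -0.45] gap 0.0296 q [-0.21  0.22  1.84 -0.    1.09  1.35]
s12a scale 8.0
t12 scale 8.0
turn [0.0005, -0.0026, 0.0006] shift [-0.9, -0.2, 11.5]
```

View pics/s12a.png

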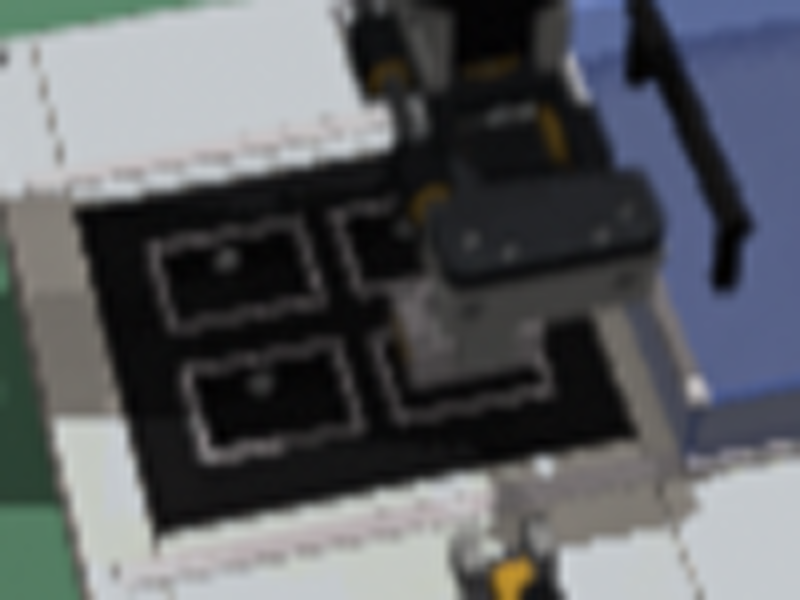

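View pics/t12.png

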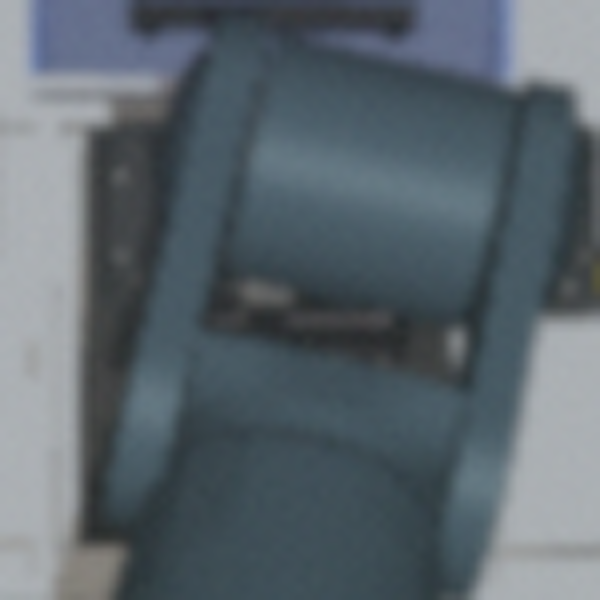

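```bash
python3 - <<'E'
from h import *
f=8
S=lambda p:((p-[210,170]+.5)*f-.5).round(0)
tc=np.array([.5739,-.0065]); a=.011
def cor(c,hx,hy,z):
    o=[]
    for sx,sy in((-1,-1),(1,-1),(-1,1),(1,1)):
        dx,dy=sx*hx,sy*hy; o.append(S(proj("side",(c[0]+dx*np.cos(a)-dy*np.sin(a),c[1]+dx*np.sin(a)+dy*np.cos(a),z))))
    return np.array(o).tolist()
print("mod bottom",cor(tc,.023,.015,.0703)); print("mod top",cor(tc,.023,.015,.0903))
print("recess UR",cor((.5745,-.0054),.0245,.0165,.06))
print("recess UR inner+1.5 rim",cor((.5745,-.0054),.026,.018,.06))
print("recess LR",cor((.5065,-.0062),.0245,.0165,.06))
print("d/dx",(np.array(S(proj("side",(.5845,-.0054,.06))))-S(proj("side",(.5745,-.0054,.06))))/10,"d/dy",(np.array(S(proj("side",(.5745,.0046,.06))))-S(proj("side",(.5745,-.0054,.06))))/10)
im=cv2.imread("pics/side12.png"); up(im,250,285,200,230,"s12z",20)
E
```

```text
mod bottom [[413.0, 390.0], [542.0, 364.0], [392.0, 323.0], [518.0, 298.0]]
mod top [[414.0, 354.0], [544.0, 328.0], [392.0, 287.0], [520.0, 262.0]]
recess UR [[411.0, 409.0], [547.0, 382.0], [387.0, 336.0], [521.0, 310.0]]
recess UR inner+1.5 rim [[408.0, 413.0], [552.0, 384.0], [382.0, 334.0], [523.0, 306.0]]
recess LR [[219.0, 448.0], [358.0, 420.0], [199.0, 374.0], [335.0, 347.0]]
d/dx [ 2.8 -0.5] d/dy [-0.7 -2.2]
s12z scale 20
```

View pics/s12z.png

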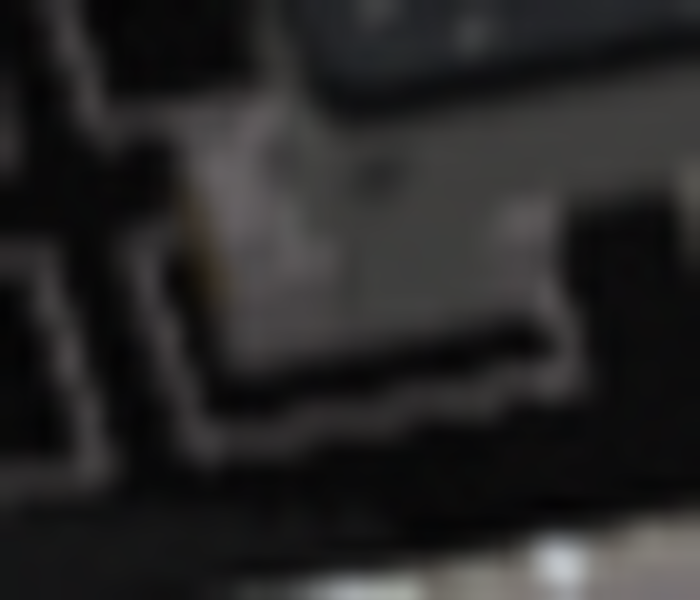

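```bash
python3 - <<'E'
from h import *
st(); go((.573,-.0057,.076),.011)
E
```

```text
t 17.35 tcp [ 0.5753 -0.0056  0.0915] yaw 0.0126 z [ 0.003 -0.    -1.   ] F [ 0.17  0.57 -1.3 ] gap 0.0295 q [-0.21  0.21  1.84  0.    1.09  1.35]
turn [0.0005, -0.0026, 0.0016] shift [-2.4, 0.0, 15.5]
```

step_arm(
  increments=[
    [[0,-0.002,0],[-2,0,9],200],
    [[0,-0.002,0],[-2,0,9],200],
    [[0,-0.002,0],[-2,0,9],200],
    [[0,-0.002,0],[-2,0,9],200],
    [[0,-0.002,0],[-2,0,9],200],
  ],
)

```text
time: 17.85
tcp_pos: [0.5735, -0.0057, 0.0825]
ee_rot: [1.0, 0.006, 0.0, 0.0]
force: [-0.6, 0.2, -0.8]
finger_gap: 0.0296
```

```bash
python3 - <<'E'
from h import *
a=st(); im=grab("side",2,"side13"); b=st(); up(im,250,285,200,230,"s13z",20)
f=20
S=lambda p:((p-[250,200]+.5)*f-.5).round(0)
tc=b["tcp_pos"];a=.011
def cor(c,hx,hy,z):
    o=[]
    for sx,sy in((-1,-1),(1,-1),(-1,1),(1,1)):
        dx,dy=sx*hx,sy*hy; o.append(S(proj("side",(c[0]+dx*np.cos(a)-dy*np.sin(a),c[1]+dx*np.sin(a)+dy*np.cos(a),z))))
    return np.array(o).tolist()
print("mod bottom",cor(tc,.023,.015,tc[2]-.019))
print("recess at tcp, inner",cor(tc,.0245,.0165,.06))
print("rim+1",cor(tc,.0255,.0175,.06))
E
```

```text
t 17.85 tcp [ 0.5735 -0.0057  0.0825] yaw 0.0126 z [ 0.001 -0.001 -1.   ] F [-0.59  0.16 -0.78] gap 0.0296 q [-0.21  0.22  1.84 -0.    1.08  1.35]
t 17.95 tcp [ 0.5734 -0.0057  0.0825] yaw 0.0125 z [ 0.001 -0.001 -1.   ] F [ 0.73 -0.32 -1.27] gap 0.0296 q [-0.21  0.22  1.84 -0.    1.08  1.35]
s13z scale 20
mod bottom [[229.0, 401.0], [548.0, 336.0], [175.0, 235.0], [489.0, 173.0]]
recess at tcp, inner [[221.0, 427.0], [561.0, 358.0], [162.0, 245.0], [495.0, 179.0]]
rim+1 [[216.0, 434.0], [570.0, 362.0], [153.0, 241.0], [500.0, 172.0]]
```

View pics/s13z.png

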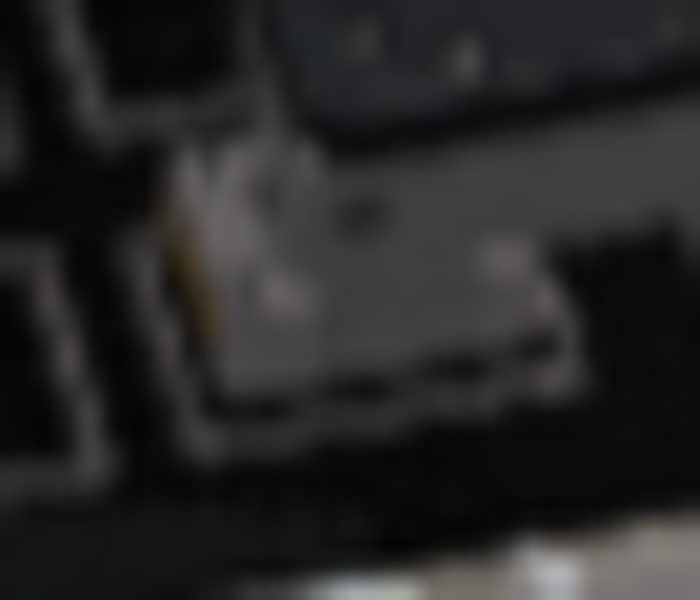

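step_arm(
  increments=[
    [[0,0,0],[-0.7,0.3,0],200],
    [[0,0,0],[-0.7,0.3,2],200],
    [[0,0,0],[-0.7,0.3,4],200],
    [[0,0,0],[-0.7,0.3,5],200],
    [[0,0,0],[-0.7,0.3,6],200],
    [[0,0,0],[-0.7,0.3,7],200],
    [[0,0,0],[-0.7,0.3,7],200],
  ],
)

```text
time: 18.65
tcp_pos: [0.5727, -0.0059, 0.0753]
ee_rot: [1.0, 0.006, 0.0, 0.0]
force: [0.6, 0.5, -1.1]
finger_gap: 0.0298
```

```bash
python3 - <<'E'
from h import *
st()
E
```

```text
t 18.65 tcp [ 0.5727 -0.0059  0.0753] yaw 0.0126 z [ 0. -0. -1.] F [ 0.6   0.46 -1.15] gap 0.0298 q [-0.21  0.23  1.85 -0.    1.06  1.35]
```

step_arm(
  increments=[
    [[0,0,0],[0,0,2],200],
    [[0,0,0],[0,0,3.5],200],
    [[0,0,0],[0,0,5],200],
    [[0,0,0],[0,0,5],200],
    [[0,0,0],[0,0,5],200],
  ],
)

```text
time: 19.15
tcp_pos: [0.5727, -0.0061, 0.0704]
ee_rot: [1.0, 0.006, 0.0, 0.0]
force: [-0.4, -1.2, -1.2]
finger_gap: 0.0295
```

step_arm(
  increments=[
    [[0,0,0],[0,0,0],140],
    [[0,0,0],[0,0,0],140],
    [[0,0,0],[0,0,-30],140],
    [[0,0,0],[0,0,-40],255],
    [[0,0,0],[0,0,-40],255],
    [[0,0,0],[0,0,-40],255],
    [[0,0,0],[0,0,-40],255],
  ],
)

```text
time: 19.85
tcp_pos: [0.5719, -0.0059, 0.1092]
ee_rot: [1.0, 0.006, -0.001, 0.0]
force: [1.0, 0.2, -0.1]
finger_gap: 0.0141
```

```bash
python3 - <<'E'
from h import *
st(); im=grab("side",2,"side14"); up(im,210,310,170,245,"s14"); go((.5727,-.0059,.085),.012)
E
```

```text
t 19.85 tcp [ 0.5719 -0.0059  0.1092] yaw 0.0126 z [-0.001 -0.    -1.   ] F [ 1.01  0.17 -0.07] gap 0.0141 q [-0.21  0.18  1.83 -0.    1.13  1.35]
s14 scale 8.0
turn [0.0002, 0.0015, 0.0006] shift [0.8, 0.0, 24.2]
```

View pics/s14.png

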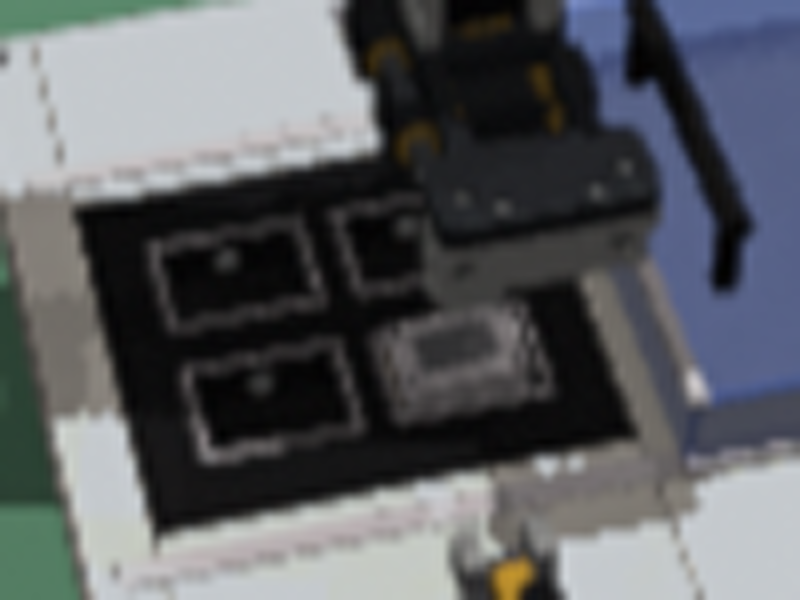

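step_arm(
  increments=[
    [[0,0,0],[0.8,0,15],255],
    [[0,0,0],[0.8,0,24],255],
    [[0,0,0],[0.8,0,28],255],
    [[0,0,0],[0.8,0,31],255],
    [[0,0,0],[0.8,0,34],255],
    [[0,0,0],[0.8,0,36],255],
    [[0,0,0],[0.8,0,38],255],
    [[0,0,0],[0.8,0,40],255],
    [[0,0,0],[0.8,0,41],255],
    [[0,0,0],[0.8,0,41],255],
  ],
)

```text
time: 20.95
tcp_pos: [0.5727, -0.0058, 0.0683]
ee_rot: [1.0, 0.006, -0.001, 0.0]
force: [-0.1, 1.2, 0.9]
finger_gap: 0.0006
```

```bash
python3 - <<'E'
from h import *
st()
E
```

```text
t 20.95 tcp [ 0.5727 -0.0058  0.0683] yaw 0.0126 z [-0.001 -0.    -1.   ] F [-0.09  1.16  0.94] gap 0.0006 q [-0.21  0.24  1.85 -0.    1.05  1.35]
```

step_arm(
  increments=[
    [[0,0,0],[0,0,0.7],255],
    [[0,0,0],[0,0,1.2],255],
    [[0,0,0],[0,0,1.2],255],
  ],
)

```text
time: 21.25
tcp_pos: [0.5728, -0.0058, 0.0682]
ee_rot: [1.0, 0.006, -0.001, 0.0]
force: [-3.1, 1.2, 9.0]
finger_gap: 0.0004
```

step_arm(
  increments=[
    [[0,0,0],[0,0,-40],255],
    [[0,0,0],[0,0,-80],90],
    [[0,0,0],[0,0,-80],90],
    [[0,0,0],[0,0,-80],90],
  ],
)

```text
time: 21.65
tcp_pos: [0.5734, -0.006, 0.149]
ee_rot: [1.0, 0.006, -0.0, 0.0]
force: [-0.0, 0.2, -0.2]
finger_gap: 0.0211
```

```bash
python3 - <<'E'
from h import *
st(); im=grab("side",2,"side15"); up(im,210,310,170,245,"s15"); t=grab("top",2,"top15"); go((.436,-.389,.14),1.95)
f=8;x0,x1,y0,y1=380,403,209,233
c=cv2.resize(t[y0:y1,x0:x1],None,fx=f,fy=f,interpolation=cv2.INTER_CUBIC).astype(int)
ng=c[...,2]-c[...,1]
m=(cv2.GaussianBlur(ng.astype(np.float32),(0,0),3)>-16).astype(np.uint8)
cs,_=cv2.findContours(m,cv2.RETR_EXTERNAL,cv2.CHAIN_APPROX_NONE); k=max(cs,key=cv2.contourArea)
(cx,cy),sz,a=cv2.minAreaRect(k); P=lambda q:onz("top",(q[0]+.5)/f-.5+x0,(q[1]+.5)/f-.5+y0,.02)
b=np.array([P(q) for q in cv2.boxPoints(((cx,cy),sz,a))]); e=np.diff(b[:3],axis=0);l=np.linalg.norm(e,axis=1);i=l.argmax()
print(P((cx,cy)).round(4),l.round(4),np.arctan2(e[i,1],e[i,0]))
E
```

```text
t 21.65 tcp [ 0.5734 -0.006   0.149 ] yaw 0.0128 z [-0.    -0.001 -1.   ] F [-0.02  0.21 -0.15] gap 0.0211 q [-0.21  0.13  1.81 -0.    1.2   1.35]
s15 scale 8.0
turn [-0.0055, 0.003, -1.9373] shift [-140.6, 381.7, 6.8]
[ 0.4362 -0.3856  0.02  ] [0.0491 0.0323] -1.2222906126085324
```

View pics/s15.png

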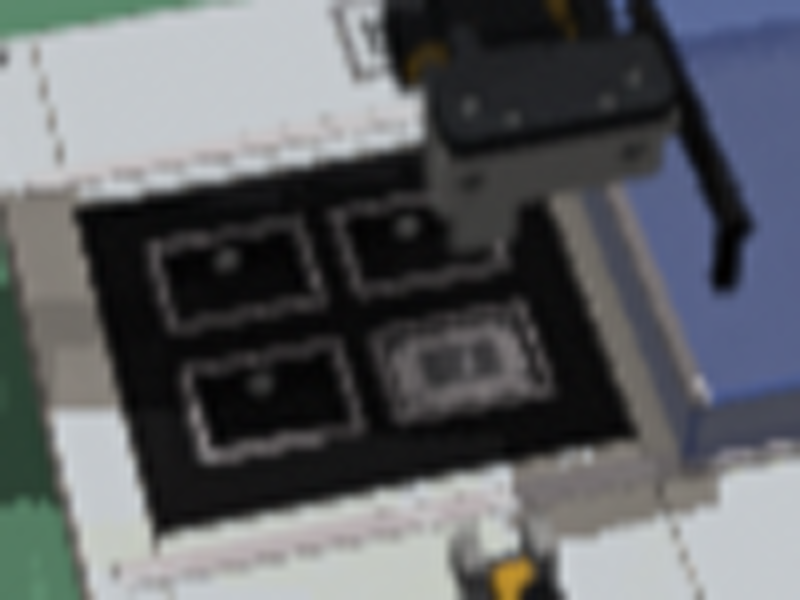

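View pics/top15.png

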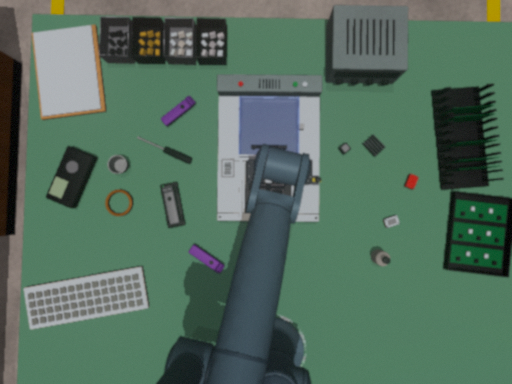

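```bash
python3 - <<'E'
from h import *
st();print("bottle cap",onz("top",382,258,.11).round(3)); go((.4355,-.387,.14),.366)
E
```

```text
t 21.85 tcp [ 0.5717 -0.0056  0.1462] yaw 0.0127 z [-0.005  0.    -1.   ] F [ 0.15 -1.1   0.41] gap 0.037 q [-0.21  0.14  1.81 -0.    1.2   1.35]
bottle cap [ 0.324 -0.333  0.11 ]
turn [-0.0015, 0.0051, -0.3533] shift [-141.1, 379.6, 6.8]
```

step_arm(
  increments=[
    [[0,0.005,-0.353],[-141,380,0],75],
    [[0,0.005,-0.353],[-141,380,0],75],
    [[0,0.005,-0.353],[-141,380,0],75],
    [[0,0.005,-0.353],[-141,380,0],75],
    [[0,0.005,-0.353],[-141,380,0],75],
    [[0,0.005,-0.353],[-141,380,0],75],
    [[0,0.005,-0.353],[-141,380,0],75],
    [[0,0.005,-0.353],[-141,380,0],75],
    [[0,0.005,-0.353],[-141,380,0],75],
    [[0,0.005,-0.353],[-141,380,0],75],
  ],
  newtons=6,
)

```text
time: 22.85
tcp_pos: [0.4345, -0.3884, 0.1456]
ee_rot: [0.984, 0.18, -0.0, -0.002]
force: [0.4, 0.6, 1.1]
finger_gap: 0.0663
```

```bash
python3 - <<'E'
from h import *
st(); go((.4355,-.387,.017),.366); im=grab("side",2,"side16"); up(im,200,300,309,384,"s16"); t=grab("top",1,"top16")
E
```

```text
t 22.85 tcp [ 0.4345 -0.3884  0.1456] yaw 0.3625 z [-0.002  0.003 -1.   ] F [0.36 0.56 1.14] gap 0.0663 q [-0.92  0.16  1.78  0.    1.2   0.28]
turn [-0.0035, 0.0003, -0.0035] shift [1.5, -0.5, 128.6]
s16 scale 8.0
```

View pics/s16.png

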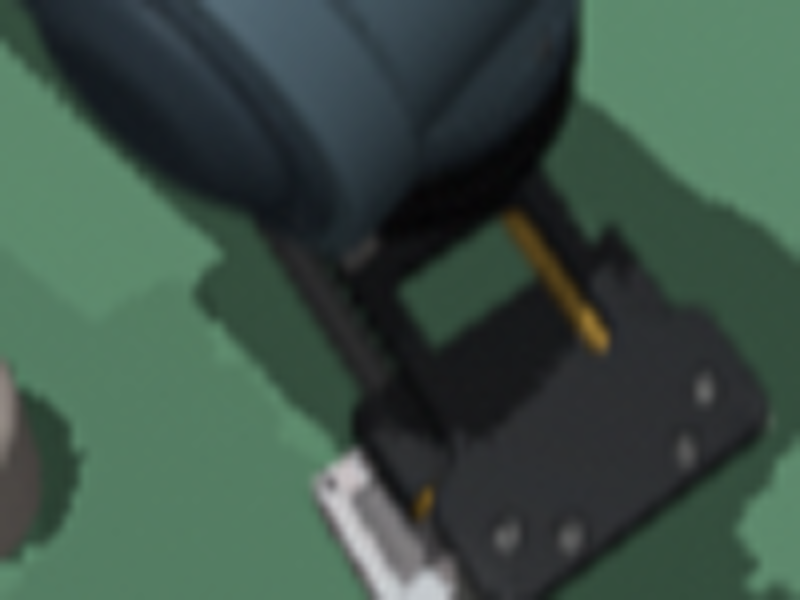

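View pics/top16.png

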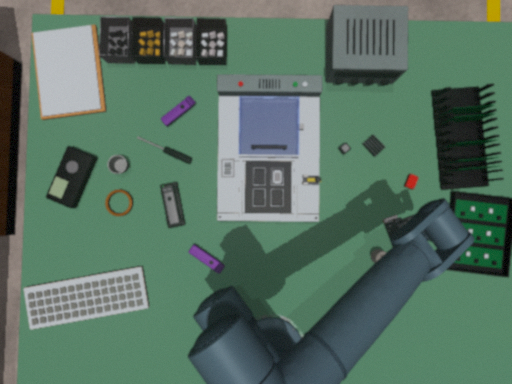

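step_arm(
  increments=[
    [[-0.003,0,-0.004],[1.5,-0.5,45],75],
    [[-0.003,0,-0.004],[1.5,-0.5,90],75],
    [[-0.003,0,-0.004],[1.5,-0.5,115],75],
    [[-0.003,0,-0.004],[1.5,-0.5,127],75],
    [[-0.003,0,-0.004],[1.5,-0.5,127],75],
    [[-0.003,0,-0.004],[1.5,-0.5,127],150],
    [[-0.003,0,-0.004],[1.5,-0.5,127],150],
    [[-0.003,0,-0.004],[1.5,-0.5,127],150],
    [[-0.003,0,-0.004],[1.5,-0.5,127],150],
    [[-0.003,0,-0.004],[1.5,-0.5,127],150],
  ],
)

```text
time: 24.0
tcp_pos: [0.4381, -0.3854, 0.0209]
ee_rot: [0.983, 0.184, 0.001, 0.001]
force: [-0.0, 0.8, 5.2]
finger_gap: 0.0459
```

```bash
python3 - <<'E'
from h import *
st()
E
```

```text
t 24.0 tcp [ 0.4381 -0.3854  0.0209] yaw 0.371 z [ 0.002 -0.002 -1.   ] F [-0.02  0.85  5.22] gap 0.0459 q [-0.92  0.34  1.83  0.    0.97  0.28]
```

step_arm(
  increments=[
    [[0,0,0],[0,0,0],75],
    [[0,0,0],[0,0,0],75],
    [[0,0,0],[0,0,-45],75],
    [[0,0,-1.57],[0,0,-50],90],
    [[0,0,-1.57],[0,0,-50],90],
    [[0,0,-1.57],[0,0,-50],90],
    [[0,0,-1.57],[0,0,-50],90],
    [[0,0,-1.57],[0,0,-50],90],
    [[0,0,-1.57],[0,0,-50],90],
    [[0,0,-1.57],[0,0,-50],90],
  ],
)

```text
time: 25.0
tcp_pos: [0.4376, -0.385, 0.0704]
ee_rot: [0.756, 0.655, 0.0, 0.001]
force: [0.1, 0.9, 0.0]
finger_gap: 0.0608
```

step_arm(
  increments=[
    [[0,0,-0.6],[0,0,0],90],
    [[0,0,-0.6],[0,0,0],90],
    [[0,0,-0.6],[0,0,0],90],
    [[0,0,-0.6],[0,0,0],90],
    [[0,0,-0.6],[0,0,0],90],
  ],
)

```text
time: 25.5
tcp_pos: [0.4373, -0.3847, 0.07]
ee_rot: [0.529, 0.849, -0.0, 0.001]
force: [-0.5, -0.1, -0.7]
finger_gap: 0.0609
```

```bash
python3 - <<'E'
from h import *
st(); go((.4381,-.3854,.019),1.9415)
E
```

```text
t 25.5 tcp [ 0.4373 -0.3847  0.07  ] yaw 2.027 z [ 0.001 -0.001 -1.   ] F [-0.47 -0.05 -0.67] gap 0.0609 q [-0.92  0.26  1.82  0.    1.06 -1.37]
turn [0.0005, 0.0012, 0.0855] shift [-0.9, 0.4, 51.0]
```

step_arm(
  increments=[
    [[0,0,0.085],[-0.9,0.4,25],90],
    [[0,0,0.085],[-0.9,0.4,45],90],
    [[0,0,0.085],[-0.9,0.4,51],90],
    [[0,0,0.085],[-0.9,0.4,51],90],
    [[0,0,0.085],[-0.9,0.4,51],200],
    [[0,0,0.085],[-0.9,0.4,51],200],
    [[0,0,0.085],[-0.9,0.4,51],200],
    [[0,0,0.085],[-0.9,0.4,51],200],
    [[0,0,0.085],[-0.9,0.4,51],200],
  ],
  newtons=20,
)

```text
time: 26.4
tcp_pos: [0.4383, -0.3858, 0.0197]
ee_rot: [0.564, 0.825, -0.0, 0.001]
force: [-1.7, -0.7, 2.7]
finger_gap: 0.0298
```

step_arm(
  increments=[
    [[0,0,0],[0,0,-30],200],
    [[0,0,0],[0,0,-80],200],
    [[0,0,0],[0,0,-130],200],
    [[0,0,0],[0,0,-145],200],
    [[0,0,0],[0,0,-145],200],
  ],
)

```text
time: 26.9
tcp_pos: [0.4392, -0.3868, 0.1676]
ee_rot: [0.564, 0.825, -0.001, 0.004]
force: [-0.2, -0.4, -2.0]
finger_gap: 0.0299
```

```bash
python3 - <<'E'
from h import *
st(); go((.5047,-.0066,.16),np.pi+.0125)
im=grab("side",2,"side17"); up(im,180,310,280,384,"s17")
E
```

```text
t 26.9 tcp [ 0.4392 -0.3868  0.1676] yaw 1.9421 z [ 0.005 -0.006 -1.   ] F [-0.21 -0.35 -2.  ] gap 0.0299 q [-0.92  0.14  1.77  0.    1.23 -1.29]
turn [-0.0025, 0.0082, -1.212] shift [330.6, 198.9, 5.6]
s17 scale 5.769230769230769
```

View pics/s17.png

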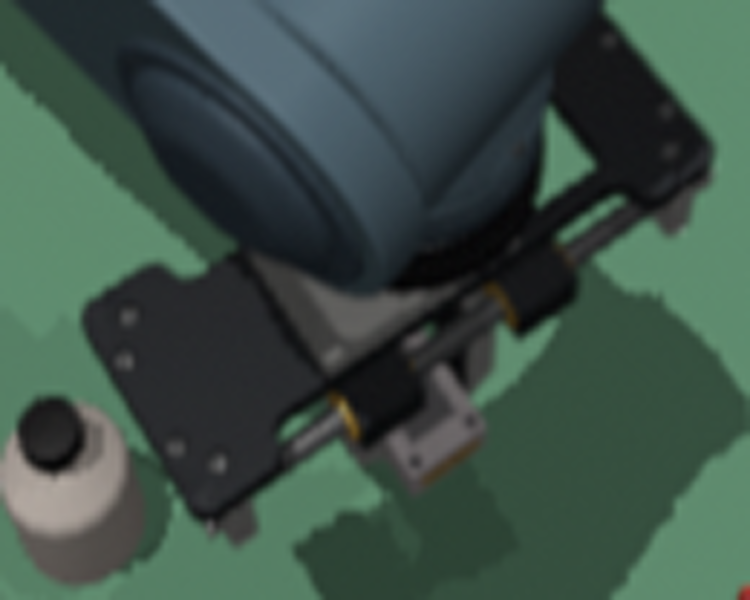

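step_arm(
  increments=[
    [[-0.002,0.008,-1.212],[331,199,5],200],
    [[-0.002,0.008,-1.212],[331,199,5],200],
    [[-0.002,0.008,-1.212],[331,199,5],200],
    [[-0.002,0.008,-1.212],[331,199,5],200],
    [[-0.002,0.008,-1.212],[331,199,5],200],
    [[-0.002,0.008,-1.212],[331,199,5],200],
    [[-0.002,0.008,-1.212],[331,199,5],200],
    [[-0.002,0.008,-1.212],[331,199,5],200],
    [[-0.002,0.008,-1.212],[331,199,5],200],
    [[-0.002,0.008,-1.212],[331,199,5],200],
  ],
)

```text
time: 28.0
tcp_pos: [0.5011, -0.0031, 0.1552]
ee_rot: [-0.007, 1.0, 0.004, -0.005]
force: [-0.4, -0.1, -0.9]
finger_gap: 0.0294
```

```bash
python3 - <<'E'
from h import *
st(); go((.5047,-.0066,.083),np.pi+.0125)
E
```

```text
t 28.0 tcp [ 0.5011 -0.0031  0.1552] yaw -3.1284 z [-0.011  0.007 -1.   ] F [-0.37 -0.14 -0.92] gap 0.0294 q [-0.24 -0.04  1.98  0.    1.22 -1.82]
turn [0.0073, -0.0104, 0.0007] shift [-4.3, -4.1, 72.1]
```

step_arm(
  increments=[
    [[0.007,-0.01,0],[-3.6,-3.5,30],200],
    [[0.007,-0.01,0],[-3.6,-3.5,65],200],
    [[0.007,-0.01,0],[-3.6,-3.5,72],200],
    [[0.007,-0.01,0],[-3.6,-3.5,72],200],
    [[0.007,-0.01,0],[-3.6,-3.5,72],200],
    [[0.007,-0.01,0],[-3.6,-3.5,72],200],
  ],
)

```text
time: 28.6
tcp_pos: [0.5052, -0.0067, 0.0847]
ee_rot: [-0.006, 1.0, -0.0, 0.001]
force: [0.1, -0.4, -0.7]
finger_gap: 0.0297
```

```bash
python3 - <<'E'
from h import *
st(); im=grab("side",2,"side18"); up(im,225,270,200,235,"s18",16); st(); go((.5047,-.0066,.083),np.pi+.0125)
E
```

```text
t 28.6 tcp [ 0.5052 -0.0067  0.0847] yaw -3.1292 z [ 0.002 -0.    -1.   ] F [ 0.11 -0.39 -0.74] gap 0.0297 q [-0.24  0.07  2.01  0.    1.06 -1.82]
s18 scale 16
t 28.7 tcp [ 0.505  -0.0064  0.0845] yaw -3.1287 z [ 0.002 -0.    -1.   ] F [ 0.13 -0.28  0.11] gap 0.0298 q [-0.24  0.07  2.02  0.    1.06 -1.82]
turn [-0.0003, 0.002, 0.0004] shift [0.3, -0.2, 1.5]
```

View pics/s18.png

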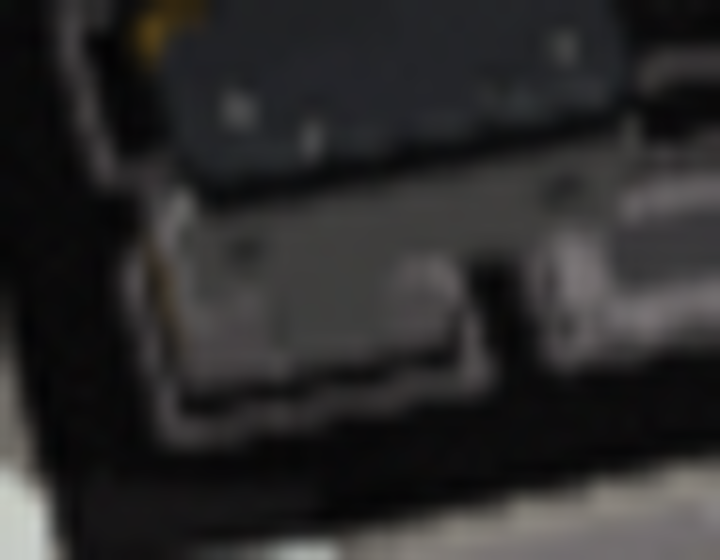

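step_arm(
  increments=[
    [[0,0.002,0],[0.3,-0.2,2],200],
    [[0,0.002,0],[0.3,-0.2,4],200],
    [[0,0.002,0],[0.3,-0.2,6],200],
    [[0,0.002,0],[0.3,-0.2,7.5],200],
    [[0,0.002,0],[0.3,-0.2,9],200],
    [[0,0.002,0],[0.3,-0.2,9],200],
  ],
)

```text
time: 29.3
tcp_pos: [0.5048, -0.0066, 0.0753]
ee_rot: [-0.006, 1.0, -0.0, 0.0]
force: [0.3, 0.2, -1.5]
finger_gap: 0.03
```

step_arm(
  increments=[
    [[0,0,0],[0,0,2],200],
    [[0,0,0],[0,0,3.5],200],
    [[0,0,0],[0,0,5],200],
    [[0,0,0],[0,0,5],200],
    [[0,0,0],[0,0,5],200],
  ],
)

```text
time: 29.8
tcp_pos: [0.5048, -0.0067, 0.0702]
ee_rot: [-0.006, 1.0, -0.0, 0.0]
force: [0.6, -0.2, -1.2]
finger_gap: 0.0299
```

In. Release, rise, close, press.

step_arm(
  increments=[
    [[0,0,0],[0,0,0],140],
    [[0,0,0],[0,0,0],140],
    [[0,0,0],[0,0,-30],140],
    [[0,0,0],[0,0,-40],255],
    [[0,0,0],[0,0,-40],255],
    [[0,0,0],[0,0,-40],255],
    [[0,0,0],[0,0,-40],255],
    [[0,0,0],[0,0,-40],255],
  ],
)

```text
time: 30.6
tcp_pos: [0.5041, -0.0065, 0.1092]
ee_rot: [-0.006, 1.0, 0.0, -0.001]
force: [0.3, 0.4, -1.4]
finger_gap: 0.0057
```

step_arm(
  increments=[
    [[0,0,0],[0,0,15],255],
    [[0,0,0],[0,0,24],255],
    [[0,0,0],[0,0,28],255],
    [[0,0,0],[0,0,31],255],
    [[0,0,0],[0,0,34],255],
    [[0,0,0],[0,0,36],255],
    [[0,0,0],[0,0,38],255],
    [[0,0,0],[0,0,40],255],
    [[0,0,0],[0,0,41],255],
    [[0,0,0],[0,0,41],255],
  ],
)

```text
time: 31.6
tcp_pos: [0.5042, -0.0065, 0.0683]
ee_rot: [-0.006, 1.0, -0.0, -0.001]
force: [0.1, -0.4, 1.4]
finger_gap: 0.0003
```

step_arm(
  increments=[
    [[0,0,0],[0,0,0.7],255],
    [[0,0,0],[0,0,1.3],255],
    [[0,0,0],[0,0,1.3],255],
  ],
)

```text
time: 31.9
tcp_pos: [0.5043, -0.0066, 0.0682]
ee_rot: [-0.007, 1.0, -0.0, -0.001]
force: [-5.0, 1.0, 10.2]
finger_gap: 0.0006
```

step_arm(
  increments=[
    [[0,0,0],[0,0,-45],255],
    [[0,0,0],[0,0,-90],120],
    [[0,0,0],[0,0,-110],120],
    [[0,0,0],[0,0,-110],120],
  ],
)

```text
time: 32.3
tcp_pos: [0.5067, -0.007, 0.1818]
ee_rot: [-0.007, 1.0, -0.001, 0.002]
force: [0.5, -0.2, 0.8]
finger_gap: 0.0211
```

```bash
python3 - <<'E'
from h import *
st(); go((.659,.023,.178),1.5825); im=grab("side",2,"side19"); up(im,210,310,170,245,"s19")
E
```

```text
t 32.3 tcp [ 0.5067 -0.007   0.1818] yaw -3.1284 z [ 0.005 -0.002 -1.   ] F [ 0.46 -0.19  0.78] gap 0.0211 q [-0.24 -0.07  1.95 -0.    1.25 -1.82]
turn [0.0024, 0.0054, 1.5723] shift [-152.7, 28.0, 4.5]
s19 scale 8.0
```

View pics/s19.png

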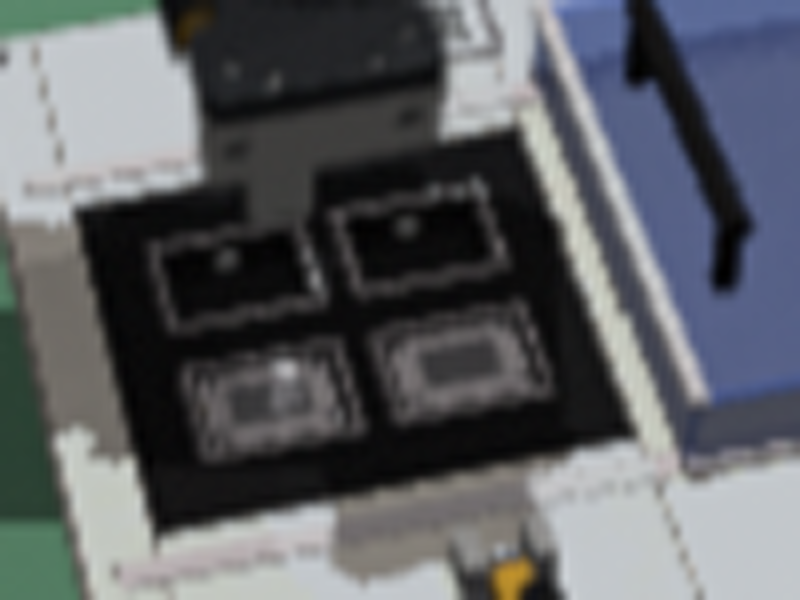

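step_arm(
  increments=[
    [[0.002,0.005,1.572],[-152,28,0],120],
    [[0.002,0.005,1.572],[-152,28,0],120],
    [[0.002,0.005,1.572],[-152,28,0],120],
    [[0.002,0.005,1.572],[-152,28,0],120],
    [[0.002,0.005,1.572],[-152,28,0],120],
    [[0.002,0.005,1.572],[-152,28,0],120],
    [[0.002,0.005,1.572],[-152,28,0],120],
    [[0.002,0.005,1.572],[-152,28,0],120],
    [[0.002,0.005,1.572],[-152,28,0],120],
    [[0.002,0.005,1.572],[-152,28,0],120],
  ],
  newtons=10,
)

```text
time: 33.4
tcp_pos: [0.6539, 0.0237, 0.173]
ee_rot: [0.679, 0.734, -0.003, -0.006]
force: [0.2, -0.2, 0.1]
finger_gap: 0.0496
```

```bash
python3 - <<'E'
from h import *
st(); go((.659,.023,.125),1.5825)
E
```

```text
t 33.4 tcp [0.6539 0.0237 0.173 ] yaw 1.6484 z [-0.013  0.002 -1.   ] F [ 0.15 -0.22  0.12] gap 0.0496 q [-0.14  0.3   1.57  0.    1.29 -0.21]
turn [-0.0128, -0.0031, 0.0659] shift [-1.3, 5.6, 48.0]
```

step_arm(
  increments=[
    [[-0.013,-0.003,0.066],[-1,5,0],120],
    [[-0.013,-0.003,0.066],[-1,5,30],120],
    [[-0.013,-0.003,0.066],[-1,5,47],120],
    [[-0.013,-0.003,0.066],[-1,5,47],120],
    [[-0.013,-0.003,0.066],[-1,5,47],120],
  ],
)

```text
time: 33.9
tcp_pos: [0.6576, 0.0233, 0.1246]
ee_rot: [0.703, 0.711, -0.001, -0.001]
force: [-0.3, -0.1, 0.4]
finger_gap: 0.0498
```

```bash
python3 - <<'E'
from h import *
st(); go((.659,.023,.125),1.5825);im=grab("side",2,"side20"); up(im,240,360,140,230,"s20")
E
```

```text
t 33.9 tcp [0.6576 0.0233 0.1246] yaw 1.5824 z [-0.002  0.    -1.   ] F [-0.27 -0.09  0.44] gap 0.0498 q [-0.14  0.35  1.6   0.    1.2  -0.15]
turn [-0.0024, -0.0004, -0.0001] shift [-0.3, 1.4, -0.4]
s20 scale 6.666666666666667
```

View pics/s20.png

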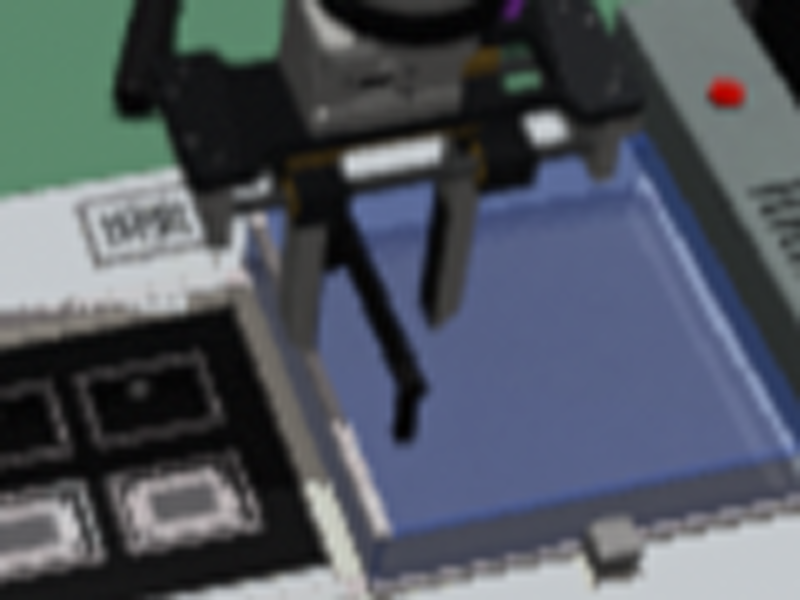

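Fingers straddle the bar. Grip and slide shut.

step_arm(
  increments=[
    [[0,0,0],[0,1,0],235],
    [[0,0,0],[0,1,0],235],
    [[0,0,0],[0,1,0],235],
    [[0,0,0],[0,1,0],235],
    [[0,0,0],[0,1,0],235],
  ],
)

```text
time: 34.5
tcp_pos: [0.6597, 0.0232, 0.1269]
ee_rot: [0.703, 0.711, 0.0, 0.0]
force: [-9.1, 0.5, 3.3]
finger_gap: 0.0134
```

step_arm(
  increments=[
    [[0,0,0],[0,-15,0],235],
    [[0,0,0],[0,-40,0],235],
    [[0,0,0],[0,-65,0],235],
    [[0,0,0],[0,-90,0],235],
    [[0,0,0],[0,-115,0],235],
    [[0,0,0],[0,-140,0],235],
    [[0,0,0],[0,-160,0],235],
    [[0,0,0],[0,-178,0],235],
    [[0,0,0],[0,-187,0],235],
    [[0,0,0],[0,-190,0],235],
  ],
)

```text
time: 35.5
tcp_pos: [0.4695, 0.0211, 0.1269]
ee_rot: [0.703, 0.711, 0.001, 0.001]
force: [1.7, 1.9, -1.5]
finger_gap: 0.0113
```

step_arm(
  increments=[
    [[0,0,0],[0,-1,0],235],
    [[0,0,0],[0,-2,0],235],
    [[0,0,0],[0,-2,0],235],
  ],
)

```text
time: 35.8
tcp_pos: [0.4689, 0.0211, 0.127]
ee_rot: [0.703, 0.711, 0.002, 0.001]
force: [5.5, 1.1, -3.7]
finger_gap: 0.0114
```

```bash
python3 - <<'E'
from h import *
st();im=grab("side",2,"side21"); up(im,190,330,130,270,"s21")
E
```

```text
t 35.8 tcp [0.4689 0.0211 0.127 ] yaw 1.5819 z [ 0.005  0.001 -1.   ] F [ 5.47  1.06 -3.66] gap 0.0114 q [-0.2  -0.09  2.08  0.    1.15 -0.21]
s21 scale 4.285714285714286
```

View pics/s21.png

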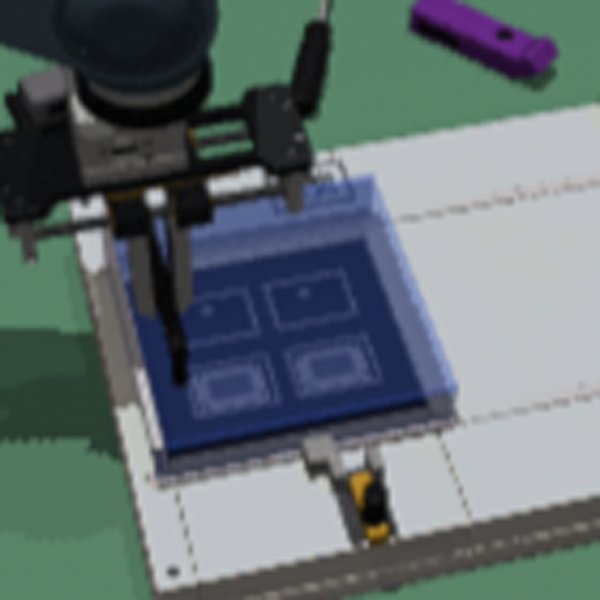

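step_arm(
  increments=[
    [[0,0,0],[0,0,0],120],
    [[0,0,0],[0,0,0],120],
    [[0,0,0],[0,0,0],120],
    [[0,0,0],[0,0,-40],120],
    [[0,0,0],[0,0,-50],120],
  ],
)

```text
time: 36.4
tcp_pos: [0.4705, 0.0207, 0.1803]
ee_rot: [0.703, 0.711, 0.003, 0.004]
force: [0.6, -0.2, 0.4]
finger_gap: 0.0471
```

```bash
python3 - <<'E'
from h import *
st();go((.564,-.1345,.16),1.5825)
E
```

```text
t 36.4 tcp [0.4705 0.0207 0.1803] yaw 1.5821 z [ 0.01  -0.001 -1.   ] F [ 0.55 -0.16  0.39] gap 0.0471 q [-0.2  -0.16  2.04  0.    1.25 -0.21]
turn [0.0095, 0.0008, -0.0004] shift [-156.2, 91.5, 21.3]
```

step_arm(
  increments=[
    [[0.009,0,0],[-156,91.5,0],120],
    [[0.009,0,0],[-156,91.5,0],120],
    [[0.009,0,0],[-156,91.5,0],120],
    [[0.009,0,0],[-156,91.5,21],120],
    [[0.009,0,0],[-156,91.5,21],120],
    [[0.009,0,0],[-156,91.5,21],120],
  ],
  newtons=12,
)

```text
time: 37.0
tcp_pos: [0.5634, -0.1343, 0.1592]
ee_rot: [0.703, 0.711, -0.0, -0.001]
force: [-0.2, 0.1, 0.1]
finger_gap: 0.0497
```

```bash
python3 - <<'E'
from h import *
st();go((.564,-.1345,.0945),1.5825);im=grab("side",2,"side22"); up(im,190,330,130,270,"s22")
E
```

```text
t 37.0 tcp [ 0.5634 -0.1343  0.1592] yaw 1.5811 z [-0.002  0.    -1.   ] F [-0.21  0.06  0.07] gap 0.0497 q [-0.43  0.14  1.79 -0.    1.22 -0.44]
turn [-0.0016, -0.0004, -0.0014] shift [-0.2, 0.7, 64.7]
s22 scale 4.285714285714286
```

View pics/s22.png

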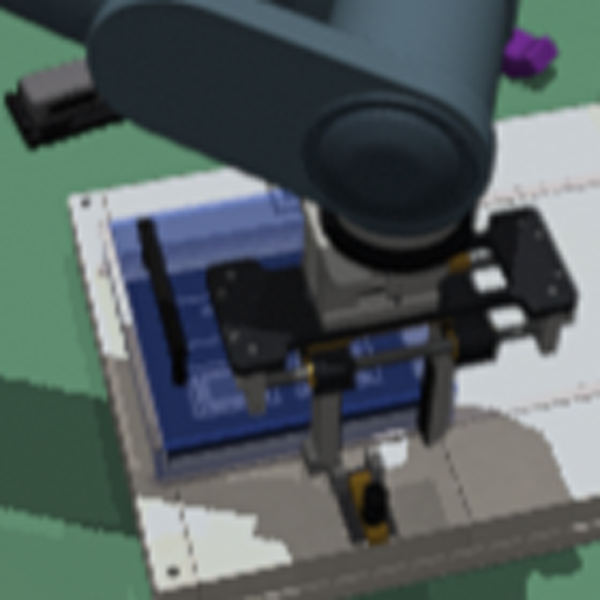

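step_arm(
  increments=[
    [[0,0,0],[0,0.7,35],120],
    [[0,0,0],[0,0.7,64],120],
    [[0,0,0],[0,0.7,64],120],
    [[0,0,0],[0,0.7,64],230],
    [[0,0,0],[0,0.7,64],230],
    [[0,0,0],[0,0.7,64],230],
    [[0,0,0],[0,0.7,64],230],
    [[0,0,0],[0,0.7,64],230],
    [[0,0,0],[0,0.7,64],230],
  ],
)

```text
time: 38.0
tcp_pos: [0.5645, -0.1337, 0.0976]
ee_rot: [0.703, 0.711, -0.0, 0.001]
force: [-2.9, -0.0, 5.3]
finger_gap: 0.0156
```

step_arm(
  increments=[
    [[0,0,0],[5,0,0],230],
    [[0,0,0],[10,0,0],230],
    [[0,0,0],[15,0,0],230],
    [[0,0,0],[20,0,0],230],
    [[0,0,0],[24,0,0],230],
    [[0,0,0],[26,0,0],230],
    [[0,0,0],[27,0,0],230],
    [[0,0,0],[28,0,0],230],
    [[0,0,0],[28,0,0],230],
  ],
)

```text
time: 38.9
tcp_pos: [0.5642, -0.1073, 0.0977]
ee_rot: [0.703, 0.712, -0.001, 0.002]
force: [-1.8, -7.9, 0.6]
finger_gap: 0.0152
```

```bash
python3 - <<'E'
from h import *
st();im=grab("side",2,"side23"); up(im,190,330,130,270,"s23")
E
```

```text
t 38.9 tcp [ 0.5642 -0.1073  0.0977] yaw 1.5835 z [ 0.001 -0.005 -1.   ] F [-1.83 -7.95  0.59] gap 0.0152 q [-0.38  0.2   1.83 -0.    1.1  -0.39]
s23 scale 4.285714285714286
```

View pics/s23.png

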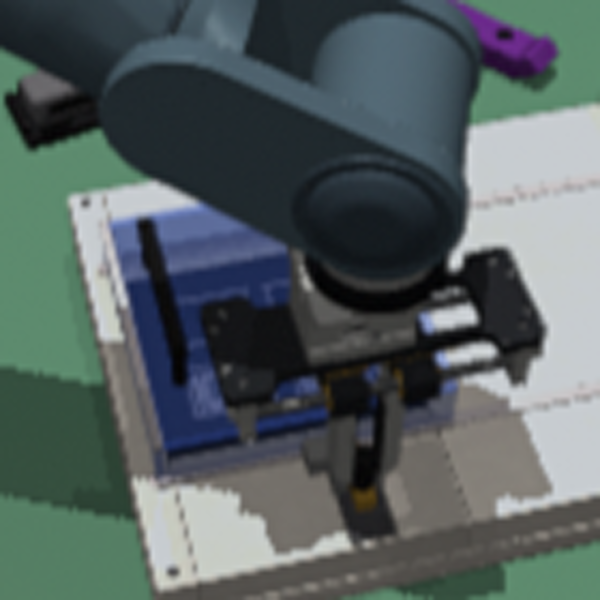

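step_arm(
  increments=[
    [[0,0,0],[0,0,0],120],
    [[0,0,0],[0,0,0],120],
    [[0,0,0],[0,0,0],120],
    [[0,0,0],[0,0,-40],120],
    [[0,0,0],[0,0,-85],90],
    [[0,0,0],[0,0,-85],90],
  ],
)

```text
time: 39.6
tcp_pos: [0.5682, -0.1079, 0.1898]
ee_rot: [0.703, 0.712, 0.002, 0.007]
force: [0.9, -0.3, 0.5]
finger_gap: 0.0595
```

```bash
python3 - <<'E'
from h import *
st();im=grab("side",3,"side24"); up(im,190,330,130,270,"s24"); up(im,180,250,125,175,"s24b"); t=grab("top",4,"top24"); up(t,155,195,175,235,"t24")
for f in (1,):
    print(onz("top",172,204,.026))
E
```

```text
t 39.6 tcp [ 0.5682 -0.1079  0.1898] yaw 1.5837 z [ 0.013 -0.008 -1.   ] F [ 0.93 -0.33  0.46] gap 0.0595 q [-0.38  0.09  1.78 -0.    1.26 -0.39]
s24 scale 4.285714285714286
s24b scale 11.428571428571429
t24 scale 10.0
[0.47663232 0.34054251 0.026     ]
```

View pics/s24.png

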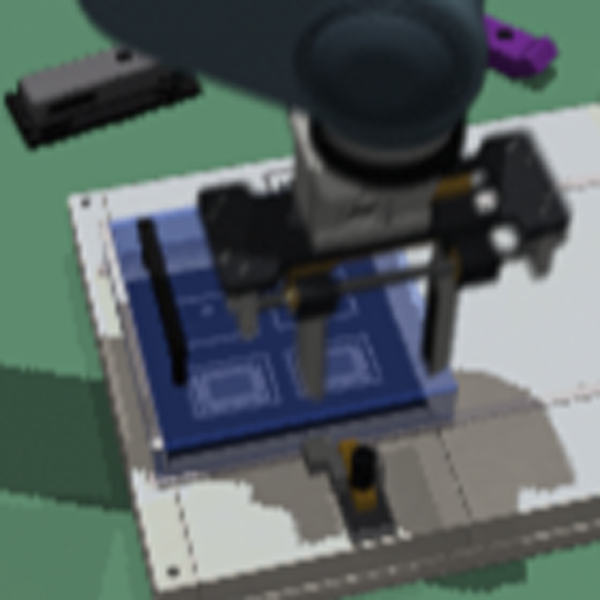

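View pics/s24b.png

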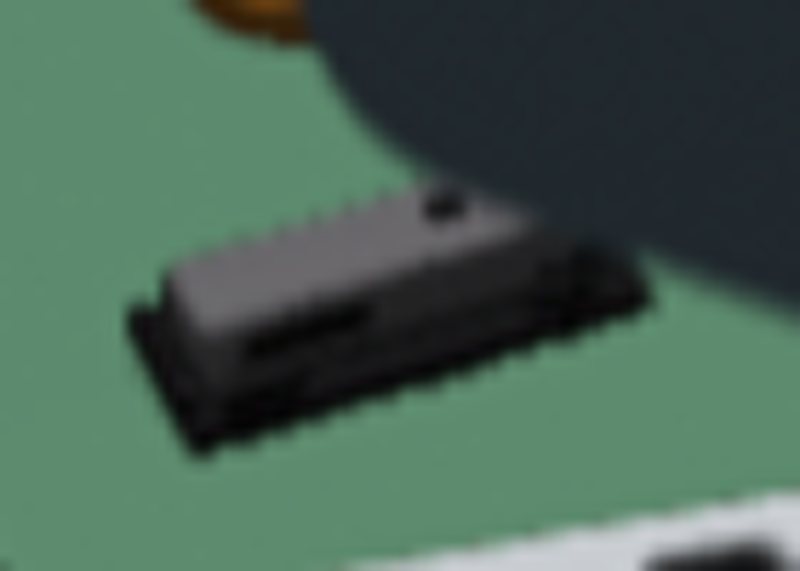

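View pics/t24.png

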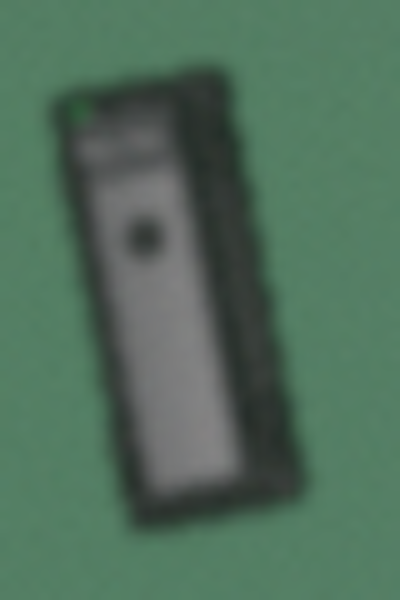

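```bash
python3 - <<'E'
from h import *
t=cv2.imread("pics/top24.png")
f=10;x0,x1,y0,y1=155,195,175,235
c=cv2.resize(t[y0:y1,x0:x1],None,fx=f,fy=f,interpolation=cv2.INTER_CUBIC); g=cv2.GaussianBlur(c,(0,0),4).astype(int)
sat=g.max(2)-g.min(2)
print("levels",g[350,180],g[350,120],g[400,255],g[100,300])
P=lambda q,z:onz("top",(q[0]+.5)/f-.5+x0,(q[1]+.5)/f-.5+y0,z)
def rect(m,z,n):
    m=m.astype(np.uint8); cs,_=cv2.findContours(m,cv2.RETR_EXTERNAL,cv2.CHAIN_APPROX_NONE); k=max(cs,key=cv2.contourArea)
    r=cv2.minAreaRect(k); bp=cv2.boxPoints(r); b=np.array([P(q,z) for q in bp]); e=np.diff(b[:3],axis=0); l=np.linalg.norm(e,axis=1); i=l.argmax()
    print(n,r,P(r[0],z).round(4),l.round(4),"yaw",np.arctan2(e[i,1],e[i,0]).round(3)); print(b.round(4).tolist())
V=g.max(2)
rect((V>92)&(sat<22),.040,"body")
rect((g[...,1]-g[...,2]<22),.012,"dock+")
E
```

```text
levels [127 127 126] [81 82 79] [47 51 44] [ 98 126  83]
body ((165.06838989257812, 326.05133056640625), (320.83929443359375, 89.87874603271484), 78.53046417236328) [0.4663 0.3402 0.04  ] [0.0296 0.1055] yaw -2.912
[[0.5144, 0.3667, 0.04], [0.5209, 0.3378, 0.04], [0.4182, 0.3138, 0.04], [0.4117, 0.3426, 0.04]]
dock+ ((176.54052734375, 299.0653076171875), (439.8898620605469, 178.65768432617188), 79.18612670898438) [0.4751 0.3429 0.012 ] [0.0601 0.1477] yaw -2.924
[[0.541, 0.3883, 0.012], [0.5535, 0.3296, 0.012], [0.4094, 0.2977, 0.012], [0.3969, 0.3562, 0.012]]
```

```bash
python3 - <<'E'
from h import *
st();go((.4745,.3422,.16),.222)
E
```

```text
t 39.95 tcp [ 0.5633 -0.1065  0.1809] yaw 1.5833 z [-0.002 -0.003 -1.   ] F [-0.61 -0.08 -0.32] gap 0.0609 q [-0.38  0.1   1.78 -0.    1.26 -0.39]
turn [0.0003, 0.004, 1.3612] shift [449.8, -83.1, 19.7]
```

step_arm(
  increments=[
    [[0,0.004,1.361],[450,-83,-5],90],
    [[0,0.004,1.361],[450,-83,-5],90],
    [[0,0.004,1.361],[450,-83,-5],90],
    [[0,0.004,1.361],[450,-83,-5],90],
    [[0,0.004,1.361],[450,-83,-5],90],
    [[0,0.004,1.361],[450,-83,-5],90],
    [[0,0.004,1.361],[450,-83,-5],90],
    [[0,0.004,1.361],[450,-83,-5],90],
    [[0,0.004,1.361],[450,-83,0],90],
    [[0,0.004,1.361],[450,-83,20],90],
  ],
  newtons=25,
)

```text
time: 40.95
tcp_pos: [0.4755, 0.345, 0.1615]
ee_rot: [0.994, 0.108, 0.002, -0.001]
force: [1.3, 0.1, 0.4]
finger_gap: 0.0615
```

```bash
python3 - <<'E'
from h import *
st();go((.4745,.3422,.08),.222)
E
```

```text
t 40.95 tcp [0.4755 0.345  0.1615] yaw 0.2174 z [ 0.005  0.002 -1.   ] F [1.26 0.09 0.41] gap 0.0615 q [ 0.43  0.15  1.77 -0.    1.22  1.79]
turn [-0.0009, -0.005, -0.0046] shift [-2.0, 2.6, 81.4]
```

step_arm(
  increments=[
    [[0,-0.005,-0.005],[-2,2.5,40],90],
    [[0,-0.005,-0.005],[-2,2.5,80],90],
    [[0,-0.005,-0.005],[-2,2.5,80],90],
    [[0,-0.005,-0.005],[-2,2.5,80],90],
  ],
)

```text
time: 41.35
tcp_pos: [0.474, 0.342, 0.0809]
ee_rot: [0.994, 0.111, -0.001, -0.0]
force: [0.8, -0.1, 0.9]
finger_gap: 0.061
```

```bash
python3 - <<'E'
from h import *
st();go((.4745,.3422,.024),.222); im=grab("side",2,"side25"); up(im,170,270,110,185,"s25")
E
```

```text
t 41.35 tcp [0.474  0.342  0.0809] yaw 0.2222 z [-0.002  0.    -1.   ] F [ 0.82 -0.14  0.89] gap 0.061 q [0.43 0.25 1.81 0.   1.08 1.78]
turn [-0.0005, 0.0022, 0.0002] shift [0.7, -0.1, 56.9]
s25 scale 8.0
```

View pics/s25.png

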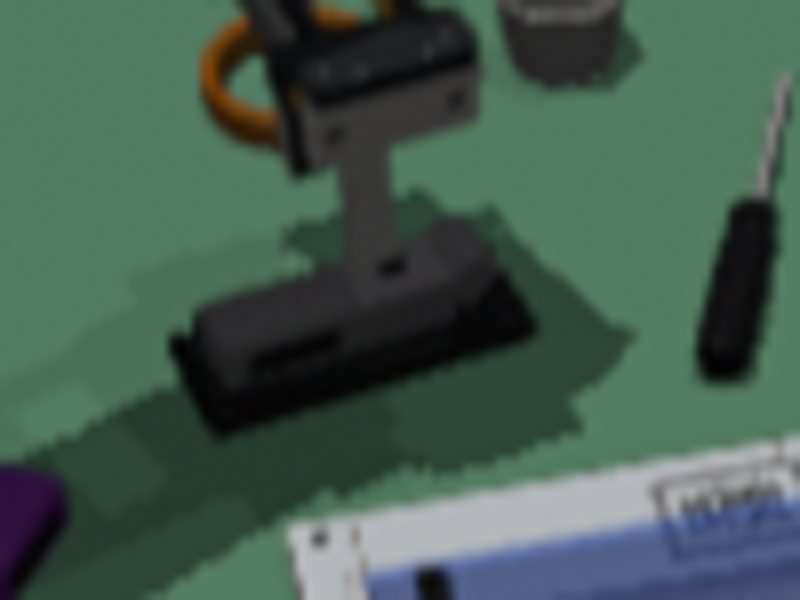

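step_arm(
  increments=[
    [[0,0.002,0],[0.5,0,30],90],
    [[0,0.002,0],[0.5,0,50],90],
    [[0,0.002,0],[0.5,0,56],90],
    [[0,0.002,0],[0.5,0,56],90],
    [[0,0.002,0],[0.5,0,56],200],
    [[0,0.002,0],[0.5,0,56],200],
    [[0,0.002,0],[0.5,0,56],200],
    [[0,0.002,0],[0.5,0,56],200],
    [[0,0.002,0],[0.5,0,56],200],
  ],
)

```text
time: 42.35
tcp_pos: [0.4773, 0.3432, 0.0285]
ee_rot: [0.994, 0.111, 0.003, -0.001]
force: [-0.2, -0.8, 3.3]
finger_gap: 0.0337
```

```bash
python3 - <<'E'
from h import *
st()
E
```

```text
t 42.35 tcp [0.4773 0.3432 0.0285] yaw 0.222 z [ 0.006  0.003 -1.   ] F [-0.17 -0.81  3.29] gap 0.0337 q [0.43 0.33 1.82 0.   0.98 1.78]
```

step_arm(
  increments=[
    [[0,0,0],[0,0,0],200],
    [[0,0,0],[0,0,0],200],
  ],
)

```text
time: 42.55
tcp_pos: [0.4772, 0.3432, 0.0285]
ee_rot: [0.994, 0.111, 0.003, -0.001]
force: [-0.3, -0.6, 1.4]
finger_gap: 0.0339
```

step_arm(
  increments=[
    [[0,0,0],[0,0,-15],200],
    [[0,0,0],[0,0,-40],200],
    [[0,0,0],[0,0,-80],200],
    [[0,0,0],[0,0,-120],200],
    [[0,0,0],[0,0,-120],200],
    [[0,0,0],[0,0,-120],200],
  ],
)

```text
time: 43.15
tcp_pos: [0.4769, 0.3431, 0.1499]
ee_rot: [0.994, 0.111, 0.004, -0.002]
force: [-0.6, -0.8, -1.6]
finger_gap: 0.0341
```

```bash
python3 - <<'E'
from h import *
st(); im=grab("side",3,"side26"); up(im,170,270,90,165,"s26"); t=grab("top",3,"top26"); st()
up(t,140,210,170,240,"t26")
E
```

```text
t 43.15 tcp [0.4769 0.3431 0.1499] yaw 0.222 z [ 0.008  0.004 -1.   ] F [-0.64 -0.83 -1.55] gap 0.0341 q [0.43 0.16 1.78 0.   1.19 1.78]
s26 scale 8.0
t 43.45 tcp [0.4756 0.3424 0.1469] yaw 0.2219 z [ 0.003  0.002 -1.   ] F [ 0.13  0.36 -1.7 ] gap 0.0337 q [0.43 0.16 1.78 0.   1.19 1.78]
t26 scale 8.571428571428571
```

View pics/s26.png

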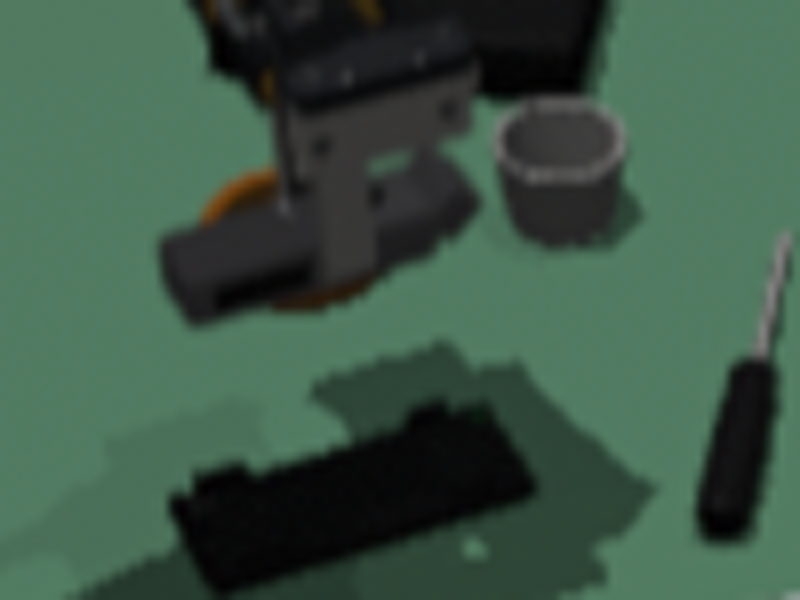

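View pics/t26.png

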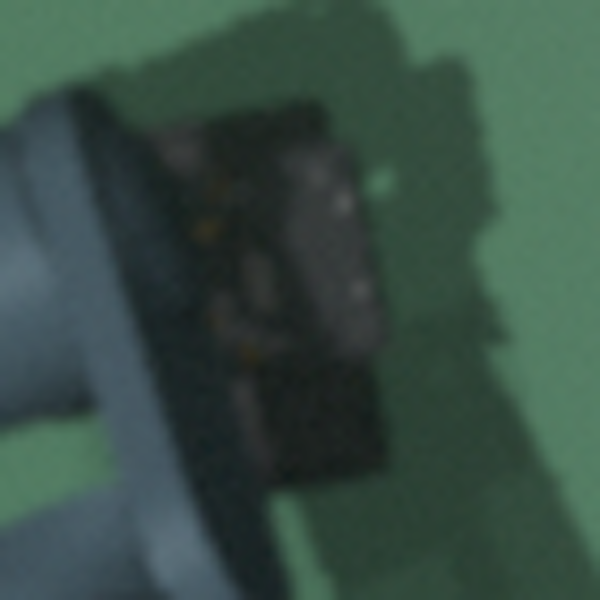

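```bash
python3 - <<'E'
from h import *
st(); go((.477,.167,.126),-.1)
E
```

```text
t 43.45 tcp [0.4756 0.3424 0.1469] yaw 0.2219 z [ 0.003  0.002 -1.   ] F [ 0.13  0.36 -1.7 ] gap 0.0337 q [0.43 0.16 1.78 0.   1.19 1.78]
turn [-0.0017, -0.0035, 0.3219] shift [-37.3, 171.4, 20.6]
```

step_arm(
  increments=[
    [[0,-0.001,0.08],[-9,43,0],200],
    [[0,-0.001,0.16],[-18,86,0],200],
    [[0,-0.001,0.24],[-27,128,0],200],
    [[0,-0.001,0.322],[-37,171,5],200],
    [[0,-0.001,0.322],[-37,171,20],200],
    [[0,-0.001,0.322],[-37,171,20],200],
    [[0,-0.001,0.322],[-37,171,20],200],
  ],
)

```text
time: 44.15
tcp_pos: [0.4768, 0.1676, 0.1261]
ee_rot: [0.999, -0.05, 0.0, -0.001]
force: [-0.7, -0.4, -1.4]
finger_gap: 0.0337
```

```bash
python3 - <<'E'
from h import *
st(); go((.477,.167,.126),-.1); im=grab("side",2,"side27"); up(im,180,290,120,200,"s27"); t=grab("top",1,"top27"); up(t,200,300,130,210,"t27")
E
```

```text
t 44.15 tcp [0.4768 0.1676 0.1261] yaw -0.0998 z [ 0.001  0.002 -1.   ] F [-0.65 -0.44 -1.39] gap 0.0337 q [0.11 0.   1.99 0.   1.14 1.78]
turn [-0.0019, -0.0007, 0.0002] shift [0.2, 0.6, 0.1]
s27 scale 7.2727272727272725
t27 scale 7.5
```

View pics/s27.png

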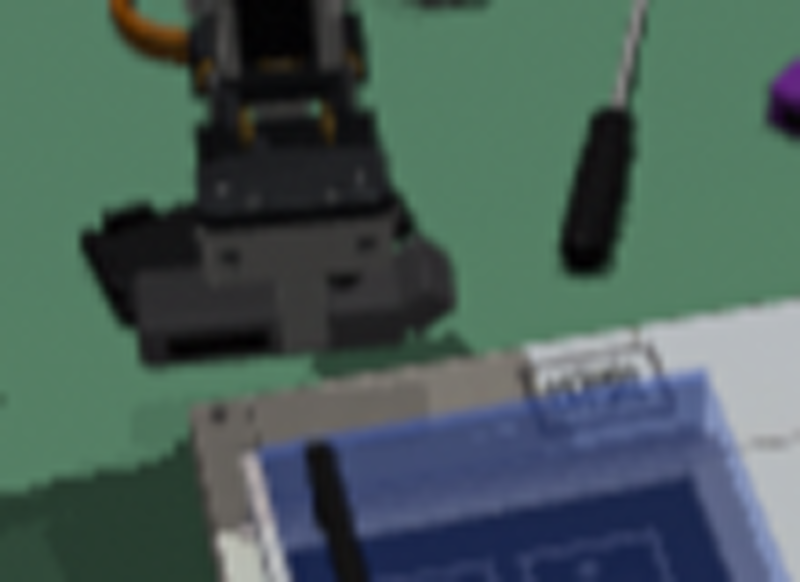

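View pics/t27.png

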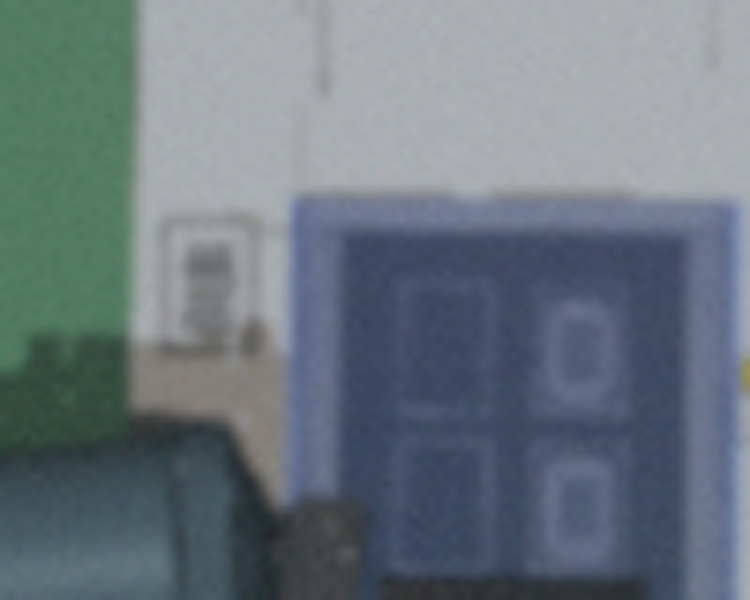

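step_arm(
  increments=[
    [[0,0,0],[1,0.5,0],200],
    [[0,0,0],[1,0.5,0],200],
    [[0,0,0],[1,0.5,0],200],
    [[0,0,0],[1,0.5,0],200],
    [[0,0,0],[1,0.5,0],200],
    [[0,0,0],[1,0.5,0],200],
    [[0,0,0],[1,0.5,0],200],
    [[0,0,0],[1,0.5,0],200],
    [[0,0,0],[1,0.5,0],200],
    [[0,0,0],[1,0.5,0],200],
  ],
)

```text
time: 45.3
tcp_pos: [0.4785, 0.1677, 0.1271]
ee_rot: [0.999, -0.049, 0.002, -0.001]
force: [0.6, 0.5, -1.6]
finger_gap: 0.034
```

```bash
python3 - <<'E'
from h import *
s=st()
# label from both views, and where line of sight lands
q=(212.5/7.5-.5+200,284.5/7.5-.5+130); print("label top",onz("top",*q,.059).round(4))
im=cv2.imread("pics/side27.png"); up(im,240,285,155,185,"s27b",16)
R0=R.from_quat(s["ee_rot"]); p=s["tcp_pos"]; w=p+R0.apply([.0562,0,.0035]); d=R0.apply([1,0,1])/2**.5
k=(.059-w[2])/d[2]; print("window",w.round(4),"lands",(w+k*d).round(4),"dist",k.round(4))
E
```

```text
t 45.3 tcp [0.4785 0.1677 0.1271] yaw -0.0986 z [ 0.003  0.002 -1.   ] F [ 0.57  0.46 -1.61] gap 0.034 q [0.11 0.   1.99 0.   1.14 1.78]
label top [0.5993 0.1551 0.059 ]
s27b scale 16
window [0.5344 0.1621 0.1238] lands [0.5993 0.1559 0.059 ] dist 0.0919
```

View pics/s27b.png

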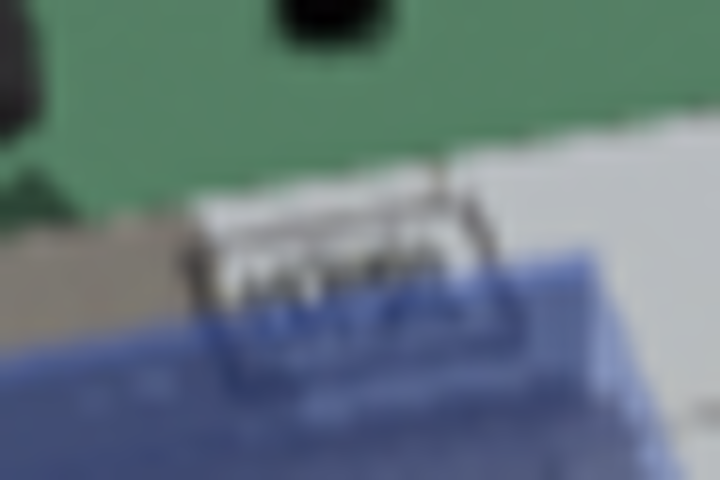

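step_arm(
  increments=[
    [[0,0,0],[0,0,0],200],
    [[0,0,0],[0,0,0],200],
    [[0,0,0],[0,0,0],200],
    [[0,0,0],[0,0,0],200],
    [[0,0,0],[0,0,0],200],
    [[0,0,0],[0,0,0],200],
    [[0,0,0],[0,0,0],200],
    [[0,0,0],[0,0,0],200],
    [[0,0,0],[0,0,0],200],
    [[0,0,0],[0,0,0],200],
  ],
)

```text
time: 46.3
tcp_pos: [0.4785, 0.1676, 0.1271]
ee_rot: [0.999, -0.049, 0.002, -0.001]
force: [-0.7, -0.1, -1.5]
finger_gap: 0.0341
```

step_arm(
  increments=[
    [[0,0,0],[0,0,0],200],
    [[0,0,0],[0,0,0],200],
    [[0,0,0],[0,0,0],200],
    [[0,0,0],[0,0,0],200],
    [[0,0,0],[0,0,0],200],
    [[0,0,0],[0,0,0],200],
    [[0,0,0],[0,0,0],200],
    [[0,0,0],[0,0,0],200],
    [[0,0,0],[0,0,0],200],
    [[0,0,0],[0,0,0],200],
  ],
)

```text
time: 47.3
tcp_pos: [0.4785, 0.1677, 0.1271]
ee_rot: [0.999, -0.049, 0.001, -0.001]
force: [-0.4, 0.5, -1.8]
finger_gap: 0.0339
```

step_arm(
  increments=[
    [[0,0,0],[0,0,0],200],
    [[0,0,0],[0,0,0],200],
    [[0,0,0],[0,0,0],200],
    [[0,0,0],[0,0,0],200],
    [[0,0,0],[0,0,0],200],
  ],
)

```text
time: 47.8
tcp_pos: [0.4785, 0.1677, 0.1271]
ee_rot: [0.999, -0.049, 0.002, -0.001]
force: [-0.1, -0.6, -1.3]
finger_gap: 0.0339
```

```bash
python3 - <<'E'
from h import *
s=st(); im=grab("side",3,"side28"); up(im,180,290,120,200,"s28"); go((.4772,.3432,.147),.222)
R0=R.from_quat(s["ee_rot"]); p=s["tcp_pos"]; w=p+R0.apply([.0562,0,.0035]); d=R0.apply([1,0,1])/2**.5
k=(.059-w[2])/d[2]; print("lands",(w+k*d).round(4),"dist",k.round(4)); 
print("proj window",(proj("side",w)-[180,120])*7.27)
E
```

```text
t 47.8 tcp [0.4785 0.1677 0.1271] yaw -0.0986 z [ 0.003  0.002 -1.   ] F [-0.14 -0.58 -1.35] gap 0.0339 q [0.11 0.   1.99 0.   1.14 1.78]
s28 scale 7.2727272727272725
turn [-0.0018, -0.0033, -0.3206] shift [-18.5, -174.6, -19.6]
lands [0.5993 0.1559 0.059 ] dist 0.0919
proj window [442.15545101 290.12490912]
```

View pics/s28.png

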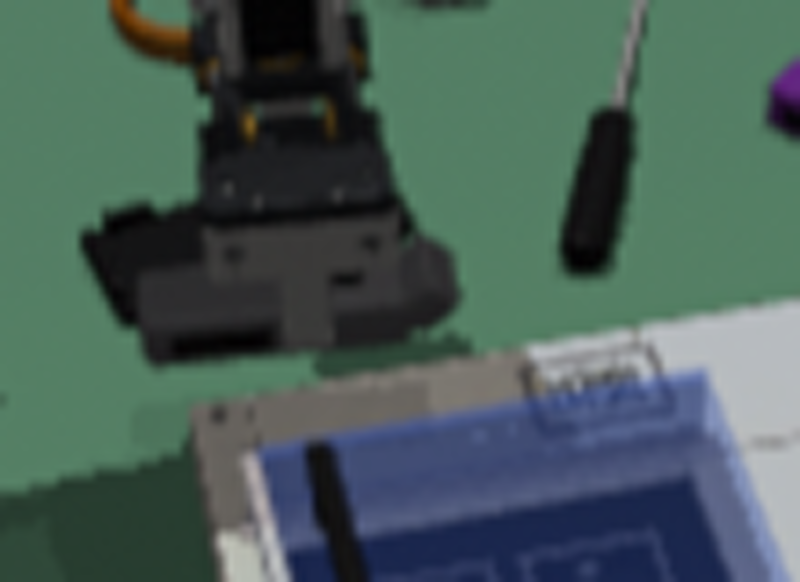

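step_arm(
  increments=[
    [[0,0,0],[0,0,-20],200],
    [[0,0,-0.08],[-5,-44,-20],200],
    [[0,0,-0.16],[-9,-88,-20],200],
    [[0,0,-0.24],[-14,-132,-20],200],
    [[0,0,-0.32],[-18.5,-174.5,-20],200],
    [[0,0,-0.32],[-18.5,-174.5,-20],200],
    [[0,0,-0.32],[-18.5,-174.5,-20],200],
    [[0,0,-0.32],[-18.5,-174.5,-20],200],
  ],
)

```text
time: 48.75
tcp_pos: [0.4771, 0.3423, 0.1472]
ee_rot: [0.994, 0.11, 0.001, -0.001]
force: [-0.0, 0.7, -1.3]
finger_gap: 0.034
```

```bash
python3 - <<'E'
from h import *
s=st(); Rg=R.from_quat([.994,.111,.003,-.001]); go((.4772,.3432,.055),Rt=Rg); 
E
```

```text
t 48.75 tcp [0.4771 0.3423 0.1472] yaw 0.2203 z [ 0.003  0.001 -1.   ] F [-0.04  0.67 -1.29] gap 0.034 q [0.43 0.17 1.78 0.   1.2  1.78]
turn [0.0006, 0.0034, -0.0021] shift [0.0, -0.8, 92.2]
```

step_arm(
  increments=[
    [[0.001,0.003,-0.002],[0,-0.8,40],200],
    [[0.001,0.003,-0.002],[0,-0.8,80],200],
    [[0.001,0.003,-0.002],[0,-0.8,92],200],
    [[0.001,0.003,-0.002],[0,-0.8,92],200],
    [[0.001,0.003,-0.002],[0,-0.8,92],200],
  ],
)

```text
time: 49.25
tcp_pos: [0.4785, 0.3432, 0.0568]
ee_rot: [0.994, 0.11, 0.004, -0.002]
force: [0.5, -0.3, -0.2]
finger_gap: 0.0338
```

```bash
python3 - <<'E'
from h import *
s=st(); Rg=R.from_quat([.994,.111,.003,-.001]); go((.4772,.3432,.029),Rt=Rg);  im=grab("side",2,"side29"); up(im,180,260,110,170,"s29");st()
E
```

```text
t 49.25 tcp [0.4785 0.3432 0.0568] yaw 0.2214 z [ 0.008  0.004 -1.   ] F [ 0.52 -0.3  -0.21] gap 0.0338 q [0.43 0.29 1.82 0.   1.03 1.78]
turn [-0.001, -0.0021, -0.001] shift [-1.5, -0.3, 27.8]
s29 scale 10.0
t 49.35 tcp [0.479  0.3438 0.0577] yaw 0.2219 z [ 0.009  0.005 -1.   ] F [-0.02 -0.51 -0.3 ] gap 0.0337 q [0.43 0.29 1.81 0.   1.03 1.78]
```

View pics/s29.png

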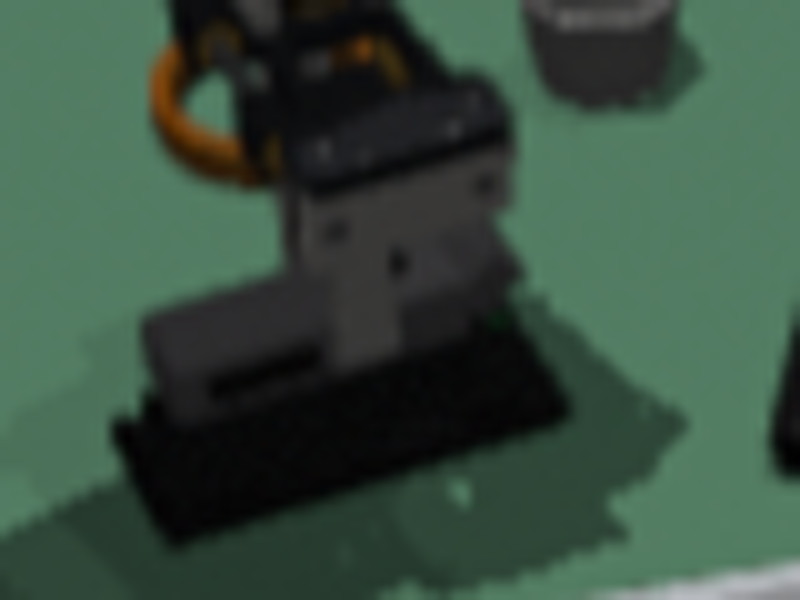

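```bash
python3 - <<'E'
from h import *
Rg=R.from_quat([.994,.111,.003,-.001]); go((.4772,.3432,.0375),Rt=Rg)
E
```

```text
turn [-0.0014, -0.004, -0.0005] shift [-2.1, 0.2, 20.2]
```

step_arm(
  increments=[
    [[-0.001,-0.004,0],[-2,0.2,10],200],
    [[-0.001,-0.004,0],[-2,0.2,18],200],
    [[-0.001,-0.004,0],[-2,0.2,20],200],
    [[-0.001,-0.004,0],[-2,0.2,20],200],
    [[-0.001,-0.004,0],[-2,0.2,20],200],
  ],
)

```text
time: 49.85
tcp_pos: [0.4773, 0.3432, 0.0376]
ee_rot: [0.994, 0.111, 0.003, -0.001]
force: [-0.2, -0.7, -1.2]
finger_gap: 0.0337
```

```bash
python3 - <<'E'
from h import *
st();Rg=R.from_quat([.994,.111,.003,-.001]); go((.4772,.3432,.0285),Rt=Rg)
E
```

```text
t 49.85 tcp [0.4773 0.3432 0.0376] yaw 0.222 z [ 0.005  0.003 -1.   ] F [-0.16 -0.67 -1.23] gap 0.0337 q [0.43 0.32 1.82 0.   1.   1.78]
turn [-0.0003, 0.0003, -0.0005] shift [-0.1, 0.0, 9.1]
```

Precise. Lower to contact, release.

step_arm(
  increments=[
    [[0,0,0],[0,0,4],200],
    [[0,0,0],[0,0,7],200],
    [[0,0,0],[0,0,9],200],
    [[0,0,0],[0,0,9.3],200],
    [[0,0,0],[0,0,9.3],200],
  ],
)

```text
time: 50.35
tcp_pos: [0.4773, 0.3433, 0.0285]
ee_rot: [0.994, 0.111, 0.003, -0.001]
force: [-1.7, -1.2, 2.7]
finger_gap: 0.0338
```

step_arm(
  increments=[
    [[0,0,0],[0,0,0],95],
    [[0,0,0],[0,0,0],95],
    [[0,0,0],[0,0,0],95],
    [[0,0,0],[0,0,0],95],
    [[0,0,0],[0,0,-30],95],
    [[0,0,0],[0,0,-75],95],
    [[0,0,0],[0,0,-120],95],
    [[0,0,0],[0,0,-140],95],
  ],
)

```text
time: 51.15
tcp_pos: [0.4786, 0.3439, 0.1736]
ee_rot: [0.994, 0.111, 0.006, -0.002]
force: [-0.3, 0.4, -0.4]
finger_gap: 0.0591
```

```bash
python3 - <<'E'
from h import *
st(); im=grab("side",2,"side30"); up(im,180,260,110,170,"s30")
E
```

```text
t 51.15 tcp [0.4786 0.3439 0.1736] yaw 0.2221 z [ 0.012  0.006 -1.   ] F [-0.33  0.44 -0.41] gap 0.0591 q [0.43 0.14 1.76 0.   1.23 1.78]
s30 scale 10.0
```

View pics/s30.png

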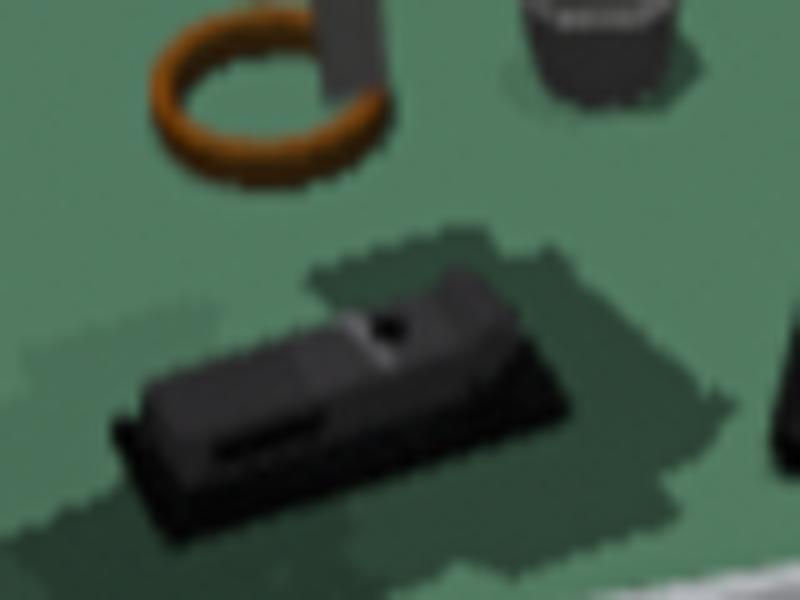

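step_arm(
  increments=[
    [[0,0,0],[0,0,-50],95],
    [[0,0,0],[-40,100,-50],95],
    [[0,0,0],[-80,200,-50],95],
    [[0,0,0],[-80,400,-50],95],
    [[0,0,0],[-80,400,-50],95],
    [[0,0,0],[-80,400,-50],95],
    [[0,0,0],[-80,400,-50],95],
    [[0,0,0],[-80,400,-50],95],
    [[0,0,0],[-80,400,-50],95],
    [[0,0,0],[-80,400,-50],95],
  ],
)

```text
time: 52.25
tcp_pos: [0.4875, -0.0678, 0.2183]
ee_rot: [0.994, 0.108, 0.005, -0.003]
force: [0.6, 0.5, -0.6]
finger_gap: 0.059
```

```bash
python3 - <<'E'
from h import *
st(); s=grab("side",2,"side31"); t=grab("top",3,"top31"); st()
a=cv2.imread("pics/top0.png"); b=t
o=np.hstack([cv2.resize(x[140:280,150:190],None,fx=4,fy=4,interpolation=cv2.INTER_CUBIC) for x in(a,b)]+[cv2.resize(x[150:230,210:330],None,fx=3,fy=7,interpolation=cv2.INTER_CUBIC)[:560]*0+0 for x in()]); cv2.imwrite("pics/cmp1.png",o)
o=np.hstack([cv2.resize(x[145:225,215:330],None,fx=3.4,fy=3.4,interpolation=cv2.INTER_CUBIC) for x in(a,b)]); cv2.imwrite("pics/cmp2.png",o)
E
```

```text
t 52.25 tcp [ 0.4875 -0.0678  0.2183] yaw 0.2164 z [ 0.01   0.006 -1.   ] F [ 0.56  0.49 -0.61] gap 0.059 q [-0.37 -0.14  1.95  0.01  1.33  0.98]
t 52.5 tcp [ 0.4879 -0.0626  0.2194] yaw 0.2237 z [ 0.011  0.007 -1.   ] F [0.03 0.05 0.11] gap 0.0592 q [-0.36 -0.15  1.95  0.01  1.33  0.98]
```

View pics/cmp1.png

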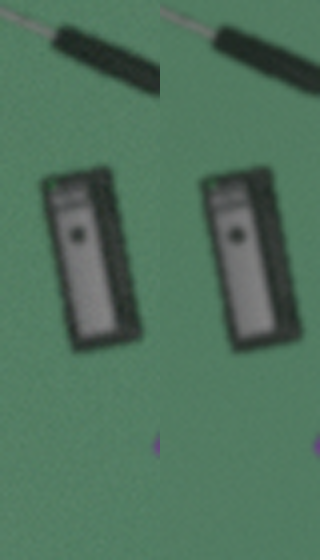

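View pics/cmp2.png

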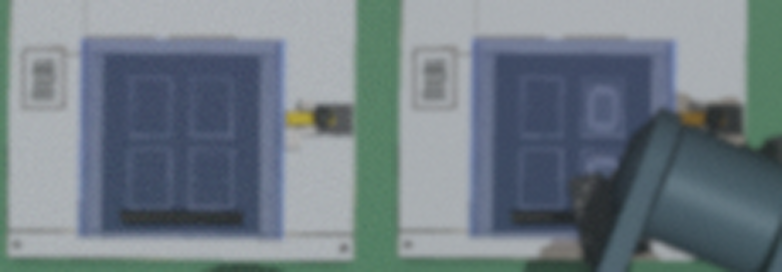

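View pics/side31.png

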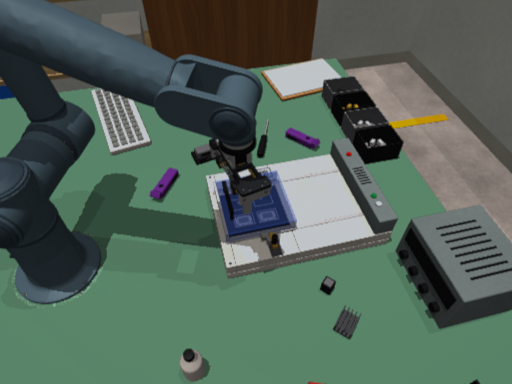

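View pics/top31.png

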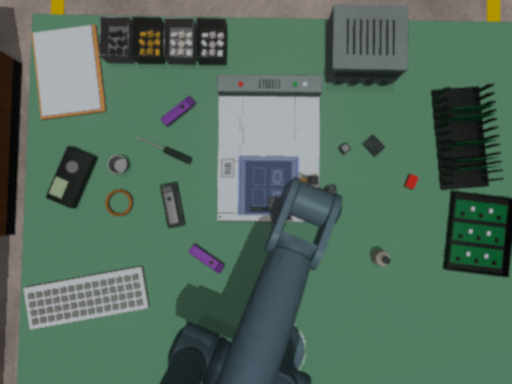

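```bash
python3 -c "
from cell import manip; print(manip.finish_job())"
```

```text
the job is handed in; nothing more can be done
None
```

I handed the job in at about 52.5 s, with every step done in the order you gave. The interface gives no verdict, so what follows rests on my own checks.

- **Guard and bolt, opening:** I drew the bolt about 26 mm and slid the guard open to its stop.
- **Modules:** Only two were present; the red look-alike stayed where it was. One had been knocked about 5 cm aside during the run, so I measured it again before picking it up. I pressed both in with closed fingertips until the force reached 9–10 N. The fingertips then stood level with the nest face, and both modules looked flush in the pictures.
- **Closing:** I slid the guard shut to its stop (about 5 N) and pushed the bolt home to its stop (about 8 N, 26.4 mm of travel). The final pictures show the guard where it started. The arm partly hid the bolt in the last top view; an earlier side view showed it home.
- **Scan:** I held the scanner steady for more than 2.5 s with its window about 9.2 cm from the label. By calculation its line of sight met the deck about 1 mm from the label's centre. No read signal is available, so I could not confirm that it read.
- **Scanner return:** It is back in the dock within about 0.1 mm of where I gripped it, and before-and-after pictures match.
- **Other things on the bench:** They show no change in the pictures.

One disagreement: the two cameras differed by about 2–3 mm on the nest position. I settled it by comparing the held module with the recess in one view. Both modules then went in without measurable resistance.

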